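# Fit the retaining ring on the trolley wheel's axle

## Robot

A 6-joint arm with a two-finger parallel gripper is mounted at the origin on the work surface. World frame = base frame: x ahead of the robot, y to its left, z up, the work surface at z = 0. Lengths are in m, angles in rad, forces in N, time in s.
With the tool pointing down it reaches from about 0.375 to 0.9 m from the base axis. Payload 3.1 kg.
Tool frame: the origin (TCP) lies on the centre line of the jaws, within the pads' length; the fingertips stand 8 mm ahead of it and the grasp point (between the pads) lies 11 mm behind it; z points along the fingers, y is the line along which they close (so a half turn about z gives the same grasp; the last joint's range is limited). The gripper opens to 85 mm and grips with 20 to 120 N. Pads are 22 mm wide; open, the fingers measure 114 mm over their backs; the gripper's body (76 mm by 85 mm) begins 54 mm behind the grasp point. The pads swing forward as they close: fully open they stand 13 mm farther back than shut.
Start: joints at [-1.351, 0.527, 1.433, -0, 1.181, -0.178], TCP at [0.242, -0.576, 0.239] pointing down, gripper open.
Joint ranges: [-3.08, 3.08], [-0.75, 2.2], [0.22, 2.44], [-1.43, 4.57], [0, 2.65], [-2.85, 2.85]. Speed limits (rad/s): [2.79, 2.79, 3.14, 3.14, 3.14, 3.14].

## Interface

Orientations are given as a unit quaternion [x, y, z, w].
In Python, from station import * gives the robot as it stands.
- The arm moves only by the tool play_rows, never from a script. Its argument "rows" is a list of rows, each a list of 3 entries, a list of its own where there are three numbers: the turn, a rotation vector about the tool's x, y, z in degrees, then the shift along the tool's x, y, z in mm, then the closure, from 0 (fully open) to 1 (shut). In form: [[[ax, ay, az], [dx, dy, dz], jaw], ...]. A call has 1 to 12 rows; each row shifts and turns the commanded pose from where the row before left it, along the tool's axes as they then stand; what a row does not reach is not made up. A row lasts 1/12 s, in which the tool goes at most 41.7 mm and 7.16 degrees, less where a joint would pass 70% of its speed; a pose out of reach is approached as far as the arm can. A call with a gripper value outside its range is refused whole. The fingers move at their own pace and stop on an object; "grip_force" is the grip in N (left out, the last holds). Time passes only in rows, so rows that do not move let the fingers close. It gives the time, the measured TCP pose, the force, the opening and the grip force at its end, in the units of the state.
- sense(): the state, without advancing time (a new reading comes with each control period).
- snapshot(name): name is "scene" or "top" or "wrist"; returns (picture, depth): 480x640x3 uint8, red, green, blue; 480x640 float32, m along the optical axis (not along the pixel's ray), 0 where there is no reading.
- get_calibration(name): a dict with "vfov" (degrees; the focal length in pixels is half the picture's height over the tangent of half this angle, whatever the lens; pixels are square), "cx", "cy" (the principal point, pixels), "k1" (the pictures are not rectified: a ray, as slopes to the right and down, at radius r is drawn at 1 + k1 r^2 times it, then the intrinsics apply), "xyz" and "attitude" of the camera in the world. Camera axes: x right, y down, z forward; pixel columns grow to the right and rows downward; lengths in m; the calibration is good to about 2 mm. A picture is of the moment at which its call begins: read the wrist's pose just before it. get_calibration takes no time and is no camera call; for the wrist camera it gives the pose at the moment of the call.
- sign_off(): hands the job in; it is judged then, once.
The state is a dict: "t": time; "q": joint angles; "qd": joint speeds; "tau": joint torques, N m; "tcp_pos": TCP position; "tool_rot": TCP orientation; "force": force on the tool from outside, world axes, zero at the start; "ft_torque": the same for the moment, N m; "finger_gap": opening from 0.0 (shut) to 1.0 (fully open); "gripper_force": force on a finger pad.
Only numpy, scipy, OpenCV 4.12 (cv2) and the standard library are available. Lean on these libraries where they do the work, as an engineer would, in place of code of your own. Each camera call takes 0.05 s, during which the arm holds its last target. There are 200 camera calls.

## Task

Fit the retaining ring that keeps the trolley wheel on its stub axle: take the circlip pliers from their rack, pick the ring up by its two eyes, spread it just enough to pass over the axle end without overstretching it, push it gently down until you feel it rest firmly on the bearing, let it close fully into the groove, then put the pliers back in the rack. Handle the ring only with the pliers, force nothing, and leave the other things on the bench where they are.

Things in the scene. Friction and masses are not known exactly. Their poses are not given: they have to be found in the camera images.
- wheel: Trolley wheel, 200 mm across, fixed, lying on a 12 mm board round its upright stub axle. Origin on the bench under the axle, z up. It is packed up by an unmeasured 0 to 14 mm, which adds to these heights: flat bearing face (90 mm across) 64 mm; groove (46 mm across) from 64 to 68; then the full 50 mm axle, bevelled from 78.5 to its top at 82 (45 mm across).
- rack: Fixed wooden plier rack, a block 48 x 68 mm, 70 mm high, on a foot 90 x 120 mm, 12 mm thick. Its pocket, open at the top, is 13 mm along its x and 28 mm along its y, floor 3 mm up. Origin on the bench under the pocket.
- rack_seat (a point): Where the pliers' pivot lies when they stand in the rack: centre of the pocket, 78 mm above the bench.
- pliers: Circlip pliers, 0.19 kg, nose down. Origin at the pivot; z points up to the handles, y across both handles, which swing in the y-z plane; front and back are alike. The joint block, 38 mm along y, 14 mm along x, rests on the rack with its underside 8 mm below the pivot.
- pliers_grip (a point): Half-way between the handles at their swells, 70 mm above the pivot (the handles end 105 mm above it). At rest the swells are 66 mm apart outside, 16 mm long along x. A spring holds them apart: about 12 N to squeeze at first, 20 N when 34 mm apart. Each mm that they close opens the tips by about 0.9 mm, from 10 mm at rest to 43 mm at most.
- tip_l (a point): End of the tip pin on the +y side. The pin is 3 mm thick, round-ended, 3 mm long below a flat shoulder 8 x 8 mm. 5 mm from the middle plane at rest, 70 mm below the pivot, and 140 to 141 mm below the swells at every opening.
- tip_r (a point): End of the tip pin on the -y side, the twin of tip_l.
- ring: Retaining ring (external circlip), spring steel, 30 g, 3 mm thick, lying on the mat; inside 46 mm across, 5 mm broad. x points from its centre to its gap, z up. Eyes beside the gap. Its two halves spring apart from the back: about 2 N at the eyes to start, 7 N at 34 mm. With the eyes 31 mm apart it just passes over the axle, the axle 3 to 4 mm ahead of its centre; beyond 38 mm it is bent for good.
- ring_center (a point): Centre of the ring (of the circle it makes when closed), half-way up its thickness. Held open on the tips, the ring sags a few degrees at its back. Pressed down on the bearing, it should be felt (a few N) but not forced (over 15 N).
- eye_a (a point): Centre of the eye on the ring's +y side: a hole 5 mm wide in a 10 mm lug; closed, 28.5 mm ahead of the ring's centre and 7 mm beside it.
- eye_b (a point): Centre of the twin eye on the -y side. As the ring closes in the groove, both eyes move about 3 mm away from the axle; the tips must give way.
- mat: Fixed rubber mat, 190 x 150 mm, 4 mm thick. Origin on the bench under its centre.
- washer: Bystander: plain flat steel washer without gap or eyes, 84 mm across, on the mat.
- dust_cap: Bystander: turned steel dust cap, 60 mm across, 21 mm high, on the mat.
- grease_tin: Bystander: tin, 80 mm across, 75 mm high.
- tape_roll: Bystander: roll of packing tape, 104 mm across, 48 mm high.
- mallet: Bystander: hammer, 270 mm long.
- spanner: Bystander: spanner, 190 mm long.
- old_bearing: Bystander: worn ball bearing, 90 mm across, 20 mm high.
Not all that is in view belongs to the job. What is shaped like the rack but blue is not meant.

How it is judged:
By the outcome, as a careful person would: the job done as asked, in the order asked, and still so for the second after the job is handed in, with the robot touching nothing.
It also fails if it takes over 72 s, if anything falls off the work surface, if the arm or the gripper's body presses on something with over 40 N, if the wrist force passes 120 N, or if a joint passes its speed limit or range.

## Working session

There is one attempt and no reset: what is moved stays moved. The work goes in short steps, Python scripts to look and compute and a tool call to move; the robot and the scene stay as the last step left them, time stands still between calls to the robot, and variables do not carry over. Pictures are saved under pics/ and viewed, at most 10 in all, crops included, and the job is handed in when it is done.

Besides the shell and the picture viewer there is one more tool, called after "Call:" as name([rows], argument=value, ...), one row to a line, values as JSON. play_rows: Moves the arm, as the interface text tells. Its arguments: {"type":"object","properties":{"rows":{"type":"array","items":{"type":"array"}},"grip_force":{"type":"number"}},"required":["rows"]}

```bash
ls; mkdir -p pics
cat > h.py <<'E'
from station import *
import numpy as np, cv2
from scipy.spatial.transform import Rotation as R
def snap(n):
    c=get_calibration(n); p,d=snapshot(n); return c,p,d
def rot(c):
    a=np.array(c["attitude"],float)
    return R.from_quat(a).as_matrix() if a.size==4 else (a.reshape(3,3) if a.size==9 else R.from_rotvec(a).as_matrix())
def rays(c,uv):
    uv=np.atleast_2d(np.array(uv,float)); f=240/np.tan(np.radians(c["vfov"])/2)
    K=np.array([[f,0,c["cx"]],[0,f,c["cy"]],[0,0,1]])
    s=cv2.undistortPoints(uv[:,None],K,np.array([c["k1"],0,0,0.]))[:,0]
    return np.c_[s,np.ones(len(s))]
def onplane(c,uv,z):
    r=rays(c,uv)@rot(c).T; o=np.array(c["xyz"]); t=(z-o[2])/r[:,2]; return o+r*t[:,None]
def bydepth(c,d,uv):
    uv=np.atleast_2d(uv); r=rays(c,uv); u=np.round(uv).astype(int)
    return np.array(c["xyz"])+(r*d[u[:,1],u[:,0]][:,None])@rot(c).T
def save(n,p,s=1,box=None):
    if box: p=p[box[1]:box[3],box[0]:box[2]]
    cv2.imwrite("pics/"+n+".png",cv2.resize(p,None,fx=s,fy=s)[:,:,::-1])
E
python3 - <<'E'
from h import *
s=sense(); print(s)
for n in ["scene","top"]:
    c,p,d=snap(n); print(n,c); save(n+"0",p); np.savez(f"{n}0.npz",p=p,d=d)
E
```

```text
pics
{'t': 0.0, 'q': array([-1.35149788e+00,  5.28479140e-01,  1.43390835e+00,  1.81282044e-05,
        1.18140931e+00, -1.78483787e-01]), 'qd': array([-0.00096522, -0.00153037, -0.00090021, -0.00032558,  0.00054461,
        0.00079166]), 'tau': array([ 7.16162249e-04, -4.42346084e+01, -1.78022575e+01, -2.35645366e-04,
        8.43467336e-03, -1.00537324e-05]), 'tcp_pos': array([ 0.24199448, -0.57548547,  0.23832371]), 'tool_rot': array([ 9.80286363e-01,  1.97578928e-01, -1.41087919e-05, -1.10201575e-03]), 'force': array([-0.16216466,  0.62550405, -0.30147902]), 'ft_torque': array([-0.01840551,  0.05987676,  0.00659149]), 'gripper_force': 0.0, 'finger_gap': 0.9986190824680979}
scene {'vfov': 54.77526964993901, 'cx': 313.59568107954505, 'cy': 236.21504968330171, 'k1': -0.11203983522679276, 'xyz': array([ 1.40822193, -0.46409773,  0.81460096]), 'attitude': array([ 0.74147454,  0.48563047, -0.24560753, -0.39249904])}
top {'vfov': 57.543045447083855, 'cx': 328.159641076107, 'cy': 240.66150330429008, 'k1': 0.02048211964844402, 'xyz': array([ 0.4573154 , -0.04382409,  1.05073332]), 'attitude': array([ 0.70921066, -0.70392365,  0.02634918, -0.02859122])}
```

View pics/top0.png

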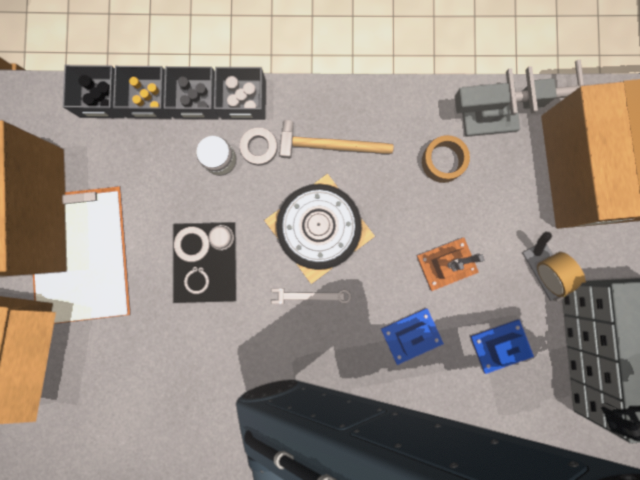

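View pics/scene0.png

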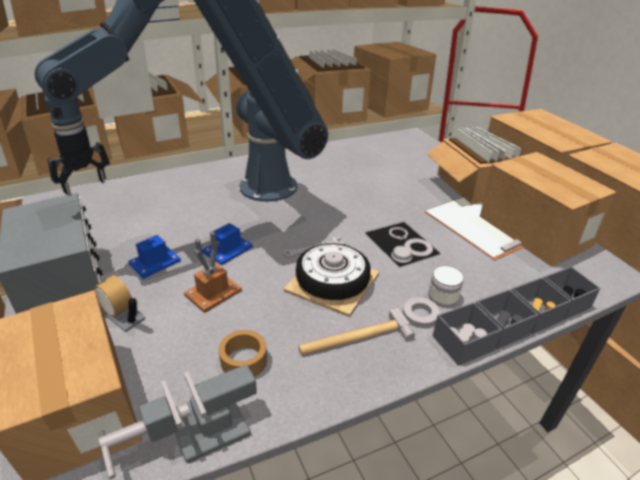

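Top view: the real rack with pliers is orange-brown at (449,262). The blue look-alikes are at (411,335) and (503,346). Ring candidates are the gapped ring with eyes at (197,281), the washer at (191,244), the old bearing at (258,146), and the tape roll at (446,158). I choose (197,281) by its gap and eyes. The wheel is at (319,225).

Run:
```python
from h import *
z=np.load("top0.npz"); p,d=z["p"],z["d"]; c=get_calibration("top")
hsv=cv2.cvtColor(p,cv2.COLOR_RGB2HSV)
for n,uv,h in [("ring",(197,281),.0055),("wheel",(319,225),.089),("rack",(449,262),.07),("mat",(204,262),.004)]:
    print(n,onplane(c,uv,h), bydepth(c,d,uv))
# ring mask
sub=p[265:302,174:236].astype(int).sum(2); m=np.uint8(sub>240)
cs,_=cv2.findContours(m,0,1)
for k in cs:
    if cv2.contourArea(k)>30: print("ringcont",cv2.boundingRect(k),cv2.minEnclosingCircle(k))
# foot of rack: orange
m=((hsv[...,0]<20)&(hsv[...,1]>120)).astype(np.uint8); m[:,:400]=0;m[:,500:]=0;m[:225]=0;m[300:]=0
k=max(cv2.findContours(m,0,1)[0],key=cv2.contourArea); r=cv2.minAreaRect(k); print(r, onplane(c,cv2.boxPoints(r),.012), onplane(c,[r[0]],.012))
# heights
P=bydepth(c,d,np.array([(u,v) for v in range(230,300) for u in range(405,495)]))
t=P[(P[:,2]>.09)&(P[:,2]<.25)]; print("pliers pts",len(t),t.min(0),t.max(0))
for lo,hi in [(.1,.13),(.13,.16),(.16,.2)]:
    q=t[(t[:,2]>lo)&(t[:,2]<hi)]; print(lo,len(q),q.mean(0) if len(q) else '', np.linalg.svd(q[:,:2]-q[:,:2].mean(0))[2][0] if len(q)>3 else '')
a=cv2.resize(p[258:305,170:240],None,fx=5,fy=5,interpolation=2); b=cv2.resize(p[230:295,410:490],None,fx=5,fy=5,interpolation=2)
o=np.zeros((max(len(a),len(b)),a.shape[1]+b.shape[1],3),np.uint8); o[:len(a),:a.shape[1]]=a;o[:len(b),a.shape[1]:]=b
save("crop",o)
```

```text
ring [[0.44015157 0.2710756  0.0055    ]] [[0.44012477 0.27156727 0.00386801]]
wheel [[ 0.5668158  -0.01995096  0.089     ]] [[ 0.56669548 -0.01997719  0.0900568 ]]
rack [[ 0.48779641 -0.31107257  0.07      ]] [[ 0.48762447 -0.309565    0.07553243]]
mat [[0.48545561 0.25627117 0.004     ]] [[0.48538997 0.25557124 0.00644136]]
ringcont (9, 1, 27, 29) ((22.3125, 15.0), 14.189802169799805)
((447.3276062011719, 263.5689697265625), (37.69615173339844, 50.32343292236328), 68.19859313964844) [[ 0.50461868 -0.25131496  0.012     ]
 [ 0.54996266 -0.36251954  0.012     ]
 [ 0.46719143 -0.39403402  0.012     ]
 [ 0.42231284 -0.28352284  0.012     ]] [[ 0.48585383 -0.32287839  0.012     ]]
pliers pts 273 [ 0.4689066  -0.3506299   0.09036083] [ 0.50454068 -0.29089689  0.18612995]
0.1 58 [ 0.49043489 -0.33162705  0.11528291] [-0.13753912  0.99049634]
0.13 85 [ 0.48537937 -0.31834284  0.14908206] [-0.40169469  0.91577365]
0.16 119 [ 0.48612309 -0.32220779  0.17766212] [ 0.37958637 -0.92515631]
```

View pics/crop.png

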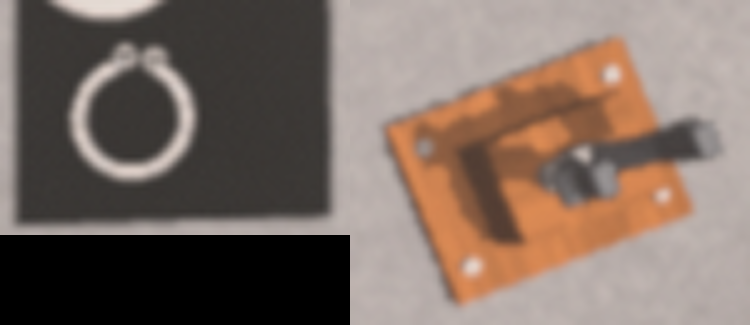

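The crop confirms the choice. The ring has two eyes pointing at image top (crop 125,50 and 155,57), and the pliers stand in the orange rack. Now I'll check heights along the path.

Run:
```python
from h import *
z=np.load("top0.npz"); p,d=z["p"],z["d"]; c=get_calibration("top")
P=bydepth(c,d,np.array([(u,v) for v in range(0,480,2) for u in range(400,640,2)]))
for y in np.arange(-.7,-.2,.06): print(round(y,2),[round(float(P[(abs(P[:,0]-x)<.03)&(abs(P[:,1]-y)<.03)&(P[:,2]<.6),2].max(initial=0)),2) for x in np.arange(.2,.6,.06)])
w=get_calibration("wrist"); s=sense(); Rt=R.from_quat(s["tool_rot"]); print(w, Rt.inv().apply(w["xyz"]-s["tcp_pos"]), Rt.as_matrix().T@rot(w))
```

```text
-0.7 [0.0, 0.0, 0.0, 0.0, 0.11, 0.01, 0.13]
-0.64 [0.19, 0.19, 0.19, 0.19, 0.19, 0.01, 0.17]
-0.58 [0.19, 0.19, 0.19, 0.19, 0.19, 0.1, 0.17]
-0.52 [0.35, 0.35, 0.01, 0.01, 0.1, 0.1, 0.1]
-0.46 [0.01, 0.08, 0.07, 0.01, 0.01, 0.0, 0.01]
-0.4 [0.0, 0.07, 0.08, 0.01, 0.01, 0.02, 0.01]
-0.34 [0.01, 0.0, 0.01, 0.01, 0.07, 0.18, 0.02]
-0.28 [0.01, 0.02, 0.07, 0.07, 0.16, 0.19, 0.01]
-0.22 [0.0, 0.07, 0.07, 0.02, 0.01, 0.01, 0.01]
{'vfov': 68.56719921133885, 'cx': 322.70308667160305, 'cy': 237.30988940307205, 'k1': -0.017321489766525523, 'xyz': array([ 0.31196717, -0.54642317,  0.37384865]), 'attitude': array([ 0.82339814, -0.54700397, -0.08388712,  0.12555914])} [ 7.58351667e-02 -3.34137562e-05 -1.35393858e-01] [[ 1.43852130e-04 -9.54289689e-01 -2.98883202e-01]
 [ 9.99999337e-01 -2.04150996e-04  1.13312232e-03]
 [-1.14234425e-03 -2.98883167e-01  9.54289027e-01]]
```

Call:
play_rows([
  [[0,0,0],[0,-20,-20],0],
  [[0,0,0],[10,-35,-20],0],
  [[0,0,0],[20,-35,0],0],
  [[0,0,0],[30,-30,0],0],
  [[0,0,0],[35,-19,0],0],
  [[0,0,0],[35,0,0],0],
  [[0,0,0],[35,0,0],0],
  [[0,0,0],[30,0,0],0],
  [[0,0,0],[20,0,0],0],
  [[0,0,0],[10,0,0],0],
  [[0,0,0],[0,0,0],0],
])

```text
t: 1.02
tcp_pos: [0.3968, -0.3606, 0.279]
tool_rot: [0.98, 0.199, 0.0, -0.0]
force: [-0.9, 0.4, 0.3]
finger_gap: 1.001
gripper_force: 0.0
```

Run:
```python
from h import *
s=sense(); c,p,d=snap("wrist"); save("w1",p); np.savez("w1.npz",p=p,d=d); print(s["tcp_pos"],s["tool_rot"])
P=bydepth(c,d,np.array([(u,v) for v in range(0,480) for u in range(0,640)]))
ok=(abs(P[:,0]-.486)<.06)&(abs(P[:,1]+.322)<.07)
for lo,hi in [(.01,.016),(.064,.072),(.075,.1),(.1,.12),(.12,.14),(.14,.155),(.155,.17),(.17,.19),(.19,.22)]:
    q=P[ok&(P[:,2]>lo)&(P[:,2]<hi)][:,:2]
    if len(q)>20:
        r=cv2.minAreaRect(q.astype(np.float32)*1000); print(lo,len(q),q.mean(0),r)
```

```text
[ 0.39675128 -0.36055239  0.2789823 ] [ 9.79996842e-01  1.99012885e-01  3.24891266e-05 -2.46288087e-04]
0.01 5092 [ 0.48233523 -0.32521958] ((482.92218017578125, -324.72662353515625), (89.81009674072266, 120.52423858642578), 21.871646881103516)
0.064 2287 [ 0.4818492 -0.3249425] ((483.5083312988281, -324.5280456542969), (48.56989669799805, 67.72321319580078), 22.162927627563477)
0.075 339 [ 0.48166437 -0.32511884] ((482.7688903808594, -324.4540710449219), (17.71190643310547, 33.83610534667969), 25.402807235717773)
0.1 312 [ 0.4829046  -0.32499992] ((483.3406677246094, -324.612060546875), (13.062606811523438, 35.47896194458008), 21.772809982299805)
0.12 278 [ 0.48289342 -0.32432328] ((482.8674011230469, -323.6968688964844), (13.87077522277832, 37.19294738769531), 22.899166107177734)
0.14 264 [ 0.48132176 -0.32384616] ((483.3701171875, -324.7083740234375), (16.0623836517334, 65.85274505615234), 21.729000091552734)
0.155 154 [ 0.48053164 -0.32556152] ((482.75701904296875, -324.7281188964844), (14.492935180664062, 60.88078308105469), 21.51127815246582)
0.17 845 [ 0.48321041 -0.32483367] ((483.335205078125, -324.721923828125), (15.203590393066406, 52.88492965698242), 21.437179565429688)
```

View pics/w1.png

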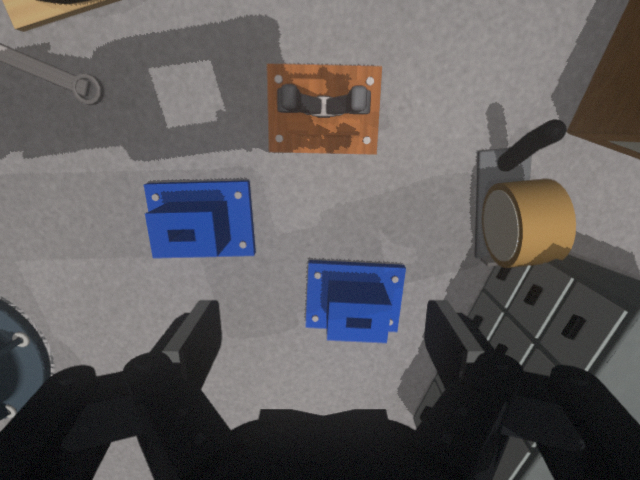

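Wrist picture: the orange rack is at (325,108), with the handles' swells at (287,97) and (362,97). The look-alike blue racks are empty.

Call:
play_rows([
  [[0,0,1.1],[0,0,0],0],
  [[0,0,0],[24,0,0],0],
  [[0,0,0],[30,-1,0],0],
  [[0,0,0],[25,0,0],0],
  [[0,0,0],[14.5,0,20],0],
  [[0,0,0],[0,0,20],0],
  [[0,0,0],[0,0,0],0],
])

```text
t: 1.65
tcp_pos: [0.4795, -0.3249, 0.2356]
tool_rot: [0.982, 0.187, -0.003, -0.003]
force: [-1.1, 0.9, -0.5]
finger_gap: 1.0
gripper_force: 0.0
```

Run:
```python
from h import *
z=np.load("w1.npz"); p,d=z["p"],z["d"]; c=get_calibration("wrist"); s=sense()
Rw=np.array([[0,-.95429,-.298883],[1,0,0],[0,-.298883,.95429]]); o=np.array([.07584,0,-.13539])
uv=np.array([(u,v) for v in range(250,480,1) for u in range(100,540,1)])
T=o+(rays(c,uv)*d[uv[:,1],uv[:,0]][:,None])@Rw.T
m=(abs(T[:,1])<.06)&(abs(T[:,1])>.03)&(T[:,2]<.03)&(abs(T[:,0])<.03)
q=T[m]; print(q.min(0),q.max(0)); 
for sg in (-1,1):
    k=q[q[:,1]*sg>0]; print(np.percentile(k,[1,50,99],axis=0))
print(s["tcp_pos"],s["tool_rot"],s["finger_gap"])
c,p,d=snap("wrist"); np.savez("w2.npz",p=p,d=d)
P=bydepth(c,d,np.array([(u,v) for v in range(0,480) for u in range(0,640)]))
ok=(abs(P[:,0]-.486)<.06)&(abs(P[:,1]+.322)<.07)
for lo,hi in [(.064,.072),(.14,.155),(.155,.17),(.17,.19)]:
    q=P[ok&(P[:,2]>lo)&(P[:,2]<hi)][:,:2]
    if len(q)>20: print(lo,len(q),cv2.minAreaRect(q.astype(np.float32)*1000))
```

```text
[-0.01364988 -0.05999891 -0.08427324] [ 0.01834869  0.05996613 -0.00527565]
[[-0.01032542 -0.05955076 -0.08184804]
 [ 0.00984559 -0.04349083 -0.05755474]
 [ 0.01738168 -0.03035219 -0.00931523]]
[[-0.01021621  0.03031781 -0.08193206]
 [ 0.01018933  0.04326083 -0.05738987]
 [ 0.01735582  0.05909714 -0.00923424]]
[ 0.47945391 -0.32492648  0.23561497] [ 0.98225831  0.18748639 -0.0025649  -0.00330131] 1.000032644704829
0.064 2348 ((483.12860107421875, -324.49566650390625), (48.497737884521484, 68.2213363647461), 21.866825103759766)
0.14 458 ((483.8359069824219, -324.34918212890625), (15.52589225769043, 66.11328125), 21.811046600341797)
0.155 412 ((484.9752197265625, -323.9558410644531), (12.431222915649414, 60.49446487426758), 21.946361541748047)
0.17 1014 ((483.9588623046875, -324.1878356933594), (14.369200706481934, 53.34021759033203), 21.940275192260742)
```

Call:
play_rows([
  [[0,0,0],[0,0,10],0],
  [[0,0,0],[0,0,20],0],
  [[0,0,0],[0,0,20],0],
  [[0,0,0],[0,0,20],0],
  [[0,0,0],[0,0,20],0],
  [[0,0,0],[0,0,10],0],
  [[0,0,0],[0,0,8],0],
  [[0,0,0],[0,0,0],0],
  [[0,0,0],[0,0,0],0],
])

```text
t: 2.45
tcp_pos: [0.482, -0.3267, 0.1318]
tool_rot: [0.982, 0.188, 0.0, 0.0]
force: [-0.0, -0.6, 0.4]
finger_gap: 1.003
gripper_force: 0.0
```

Run:
```python
from h import *
s=sense(); print(s["tcp_pos"],s["tool_rot"],s["force"],R.from_quat(s["tool_rot"]).as_matrix().round(4))
```

```text
[ 0.48204644 -0.32674748  0.13182896] [9.82200373e-01 1.87835582e-01 2.52379796e-04 3.96929467e-04] [-0.02109401 -0.57441599  0.38479626] [[ 9.294e-01  3.690e-01  6.000e-04]
 [ 3.690e-01 -9.294e-01 -7.000e-04]
 [ 3.000e-04  9.000e-04 -1.000e+00]]
```

Call:
play_rows([
  [[0,0,0],[2.2,-1.6,2],0.1],
  [[0,0,0],[0,0,0],0.18],
  [[0,0,0],[0,0,0],0.22],
  [[0,0,0],[0,0,0],0.24],
  [[0,0,0],[0,0,0],0.26],
  [[0,0,0],[0,0,0],0.28],
  [[0,0,0],[0,0,0],0.28],
  [[0,0,0],[0,0,0],0.28],
], grip_force=60)

```text
t: 3.12
tcp_pos: [0.4842, -0.324, 0.1318]
tool_rot: [0.982, 0.188, 0.001, 0.001]
force: [-0.9, 1.3, 11.8]
finger_gap: 0.724
gripper_force: 15.7
```

Run:
```python
from h import *
s=sense(); print(s["tcp_pos"],s["tool_rot"],s["force"],s["ft_torque"])
```

```text
[ 0.4841746  -0.32398988  0.13181669] [9.82122414e-01 1.88238810e-01 9.11818245e-04 9.39263645e-04] [-0.88661877  1.25135465 11.81224544] [0.50238556 0.29125156 0.02645545]
```

Call:
play_rows([
  [[0,0,0],[0,0,-3],0.28],
  [[0,0,0],[0,0,-7],0.28],
  [[0,0,0],[0,0,-10],0.28],
  [[0,0,0],[0,0,-15],0.28],
  [[0,0,0],[0,0,-20],0.28],
  [[0,0,0],[0,0,-20],0.28],
  [[0,0,0],[0,0,-15],0.28],
  [[0,0,0],[0,0,-10],0.28],
  [[0,0,0],[0,0,0],0.28],
  [[0,0,0],[0,0,0],0.28],
])

```text
t: 3.95
tcp_pos: [0.4834, -0.3237, 0.2296]
tool_rot: [0.982, 0.188, 0.0, 0.0]
force: [-0.6, 0.1, -2.1]
finger_gap: 0.722
gripper_force: 12.7
```

Run:
```python
from h import *
s=sense(); print(s["tcp_pos"],s["tool_rot"],s["force"],s["gripper_force"])
c,p,d=snap("wrist"); save("w3",p); np.savez("w3.npz",p=p,d=d)
c2,p2,d2=snap("scene"); np.savez("s3.npz",p=p2,d=d2)
print(bydepth(c2,d2,[(210,255)]))
Rt=R.from_quat(s["tool_rot"])
P=Rt.inv().apply(bydepth(c,d,np.array([(u,v) for v in range(0,480) for u in range(0,640)]))-s["tcp_pos"])*1000
ok=(abs(P[:,1])<40)&(abs(P[:,0])<25)&(P[:,2]>-10)&(P[:,2]<145)
for lo in range(-10,140,10):
    q=P[ok&(P[:,2]>lo)&(P[:,2]<=lo+10)]
    if len(q)>5: print(lo,len(q),q.min(0).round(1),q.max(0).round(1))
```

```text
[ 0.48335726 -0.32374646  0.229597  ] [9.82134537e-01 1.88179851e-01 1.65431841e-04 2.59847871e-04] [-0.55513248  0.12291387 -2.11898431] 12.65286773443222
[[ 0.47905583 -0.31696223  0.12136063]]
-10 1132 [ -5.9 -39.8 -10. ] [11.1 39.9 -0. ]
0 881 [ -7.  -31.1   0. ] [ 8.4 31.2 10. ]
10 695 [ -6.6 -20.7  10. ] [ 6.3 20.4 20. ]
20 583 [ -7.1 -17.1  20. ] [ 6.3 17.2 30. ]
30 506 [ -7. -14.  30.] [ 6.3 15.1 40. ]
40 900 [ -8.4 -18.8  40. ] [ 8.5 19.1 50. ]
50 297 [  1.6 -18.9  50.1] [ 8.5 18.9 59.7]
60 33 [  2.9 -11.2  60.5] [ 7.2 11.4 70. ]
70 139 [  2.2 -11.2  70.1] [ 4.  11.7 80. ]
80 145 [  2.6 -11.   80. ] [ 4.  11.5 90. ]
90 117 [  2.6 -10.7  90.1] [ 4.1 11.5 99.9]
100 78 [  2.6 -10.1 100. ] [  3.8  11.  110. ]
110 79 [  2.4 -10.  110.2] [  3.3  10.8 119.2]
```

View pics/w3.png

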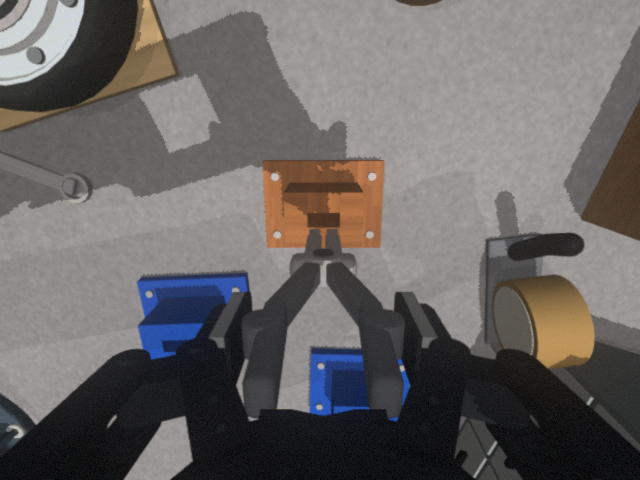

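The pliers are out of the rack, which stays at (323,200) with its pocket empty. Next I turn and travel toward the ring.

Call:
play_rows([
  [[0,0,7.1],[0,0,-10],0.28],
  [[0,0,7.1],[0,0,-10],0.28],
  [[0,0,7.1],[0,0,-10],0.28],
  [[0,0,7.1],[0,0,0],0.28],
  [[0,0,0.3],[-8,-15,0],0.28],
  [[0,0,0],[-8,-25,0],0.28],
  [[0,0,0],[-8,-35,0],0.28],
  [[0,0,0],[-8,-35,0],0.28],
  [[0,0,0],[-8,-35,0],0.28],
  [[0,0,0],[-8,-35,0],0.28],
  [[0,0,0],[-8,-35,0],0.28],
  [[0,0,0],[-8,-35,0],0.28],
])

```text
t: 5.05
tcp_pos: [0.4491, -0.066, 0.2582]
tool_rot: [0.998, -0.061, -0.001, -0.001]
force: [1.2, 0.2, -1.9]
finger_gap: 0.722
gripper_force: 12.7
```

Call:
play_rows([
  [[0,0,0],[-8,-35,0],0.28],
  [[0,0,0],[-8,-35,0],0.28],
  [[0,0,0],[-8,-35,0],0.28],
  [[0,0,0],[-8,-35,0],0.28],
  [[0,0,0],[-8,-35,0],0.28],
  [[0,0,0],[-8,-35,0],0.28],
  [[0,0,0],[-8,-30,0],0.28],
  [[0,0,0],[-8,-20,0],0.28],
  [[0,0,0],[-8,-10,0],0.28],
  [[0,0,0],[0,-5,0],0.28],
  [[0,0,0],[0,0,0],0.28],
  [[0,0,0],[0,0,0],0.28],
])

```text
t: 6.05
tcp_pos: [0.4125, 0.2135, 0.2588]
tool_rot: [0.998, -0.061, -0.0, 0.0]
force: [0.4, 1.2, -1.7]
finger_gap: 0.723
gripper_force: 12.7
```

Run:
```python
from h import *
s=sense(); print(s["tcp_pos"],s["tool_rot"],s["finger_gap"],s["force"],s["q"][5])
c,p,d=snap("wrist"); save("w4",p); np.savez("w4.npz",p=p,d=d)
np.save("w4c.npy",dict(c=c,s=s),allow_pickle=True)
```

```text
[0.41251249 0.21347997 0.25875859] [ 9.98141109e-01 -6.09428119e-02 -3.67608524e-04  4.05611987e-04] 0.7230941794777348 [ 0.36228228  1.24513094 -1.65377579] 1.929674889047269
```

View pics/w4.png

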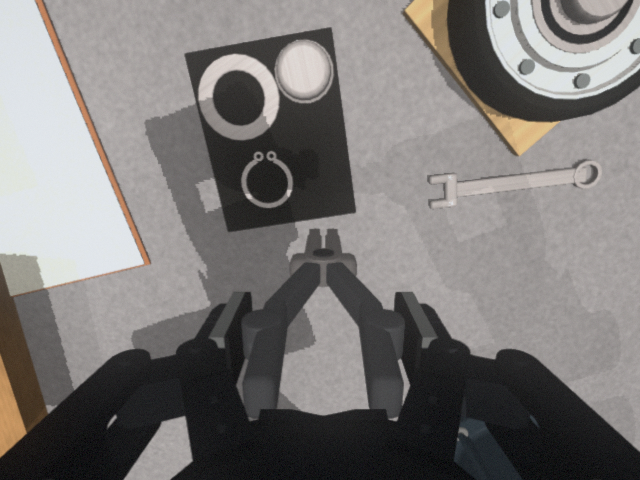

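The wrist view shows the ring at (266,180), eyes at (258,157) and (272,156), the washer at (239,96), and the dust cap at (304,70).

```bash
cat > ring.py <<'E'
from h import *
def ring(c,p,box,z=.007,S=6):
    x0,y0,x1,y1=box; g=cv2.cvtColor(p[y0:y1,x0:x1],cv2.COLOR_RGB2GRAY)
    g=cv2.resize(g,None,fx=S,fy=S,interpolation=cv2.INTER_CUBIC)
    t,m=cv2.threshold(g,0,255,cv2.THRESH_OTSU)
    cs,h=cv2.findContours(m,cv2.RETR_CCOMP,1); out=[]
    for k,hh in zip(cs,h[0]):
        A=cv2.contourArea(k)/S/S
        M=cv2.moments(k)
        if A<2: continue
        uv=((k[:,0]+.5)/S-.5+[x0,y0]); W=onplane(c,uv,z)
        ctr=onplane(c,[[(M["m10"]/M["m00"]+.5)/S-.5+x0,(M["m01"]/M["m00"]+.5)/S-.5+y0]],z)[0]
        out.append((hh[3]>=0,A,uv.mean(0),ctr,W))
    return t,out
E
python3 - <<'E'
from ring import *
D=np.load("w4c.npy",allow_pickle=True).item(); c=D["c"]; p=np.load("w4.npz")["p"]
t,o=ring(c,p,(232,145,302,212)); print(t)
for hole,A,uv,ctr,W in o: print(hole,A,uv.round(1),ctr.round(4),cv2.minEnclosingCircle(W[:,:2].astype(np.float32)*1000))
E
```

```text
82.0
False 792.7083333333334 [266.5 180.1] [0.4412 0.2713 0.007 ] ((441.06756591796875, 271.07763671875), 31.54229736328125)
True 13.138888888888888 [258.1 156. ] [0.467  0.2759 0.007 ] ((466.9652404785156, 275.84893798828125), 2.3366293907165527)
True 13.097222222222221 [271.  155.4] [0.4658 0.262  0.007 ] ((465.8116760253906, 262.02728271484375), 2.2805564403533936)
```

Call:
play_rows([
  [[0,0,-2.1],[0,0,0],0.28],
  [[0,0,0],[10,-12,10],0.28],
  [[0,0,0],[14,-18,20],0.28],
  [[0,0,0],[14,-17,20],0.28],
  [[0,0,0],[11,-13,20],0.28],
  [[0,0,0],[0,0,20],0.28],
  [[0,0,0],[0,0,14],0.28],
  [[0,0,0],[0,0,0],0.28],
  [[0,0,0],[0,0,0],0.28],
  [[0,0,0],[0,0,0],0.28],
])

```text
t: 6.93
tcp_pos: [0.4673, 0.2689, 0.156]
tool_rot: [0.999, -0.043, 0.001, -0.0]
force: [0.3, -0.4, -2.2]
finger_gap: 0.721
gripper_force: 12.7
```

Run:
```python
from h import *
s=sense(); print(s["tcp_pos"],s["tool_rot"],s["finger_gap"],s["force"])
c,p,d=snap("wrist"); np.savez("w5.npz",p=p,d=d)
np.save("w5c.npy",dict(c=c,s=s),allow_pickle=True)
c2,p2,d2=snap("scene"); np.savez("s5.npz",p=p2,d=d2)
c3,p3,d3=snap("top"); np.savez("t5.npz",p=p3,d=d3)
a=cv2.resize(p[130:330,240:410],(510,600),interpolation=2); 
# project tip guess into scene
f=240/np.tan(np.radians(c2["vfov"])/2); q=rot(c2).T@(s["tcp_pos"]-[0,0,.12]-c2["xyz"]); x,y=int(c2["cx"]+f*q[0]/q[2]),int(c2["cy"]+f*q[1]/q[2]); print(x,y)
b=cv2.resize(p2[y-60:y+40,x-24:x+24],(288,600),interpolation=2)
save("w5",np.hstack([a,b]))
```

```text
[0.46731298 0.26890168 0.15599506] [ 9.99054068e-01 -4.34802515e-02  6.31314911e-04 -1.98370258e-04] 0.7214487888156117 [ 0.29318792 -0.42175207 -2.15263115]
403 230
```

View pics/w5.png

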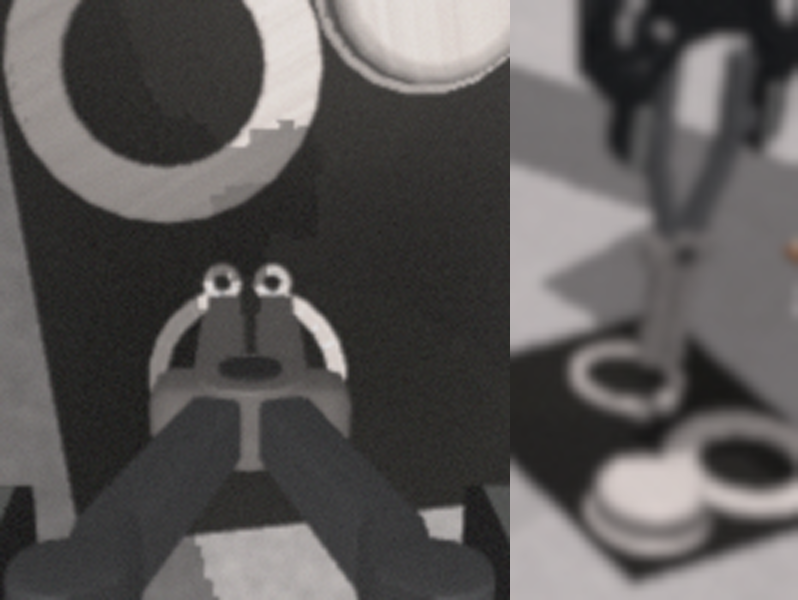

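```bash
cat > eyes.py <<'E'
from ring import *
def eyes(c,p,box,z=.007):
    t,o=ring(c,p,box,z,8); return sorted([(round(A,1),uv.round(1).tolist(),ctr) for h,A,uv,ctr,W in o if h and 3<A<60],key=lambda e:-e[2][1])
def nose(c,p,d,s,u0,u1,v0,v1,thr=(100,126)):
    uv=np.array([(u,v) for v in range(v0,v1) for u in range(u0,u1)])
    T=R.from_quat(s["tool_rot"]).inv().apply(bydepth(c,d,uv)-s["tcp_pos"])*1000
    m=(T[:,2]>thr[0])&(T[:,2]<thr[1])&(abs(T[:,0])<9)&(abs(T[:,1])<30); return uv[m],T[m]
E
python3 - <<'E'
from eyes import *
D=np.load("w5c.npy",allow_pickle=True).item(); c,s=D["c"],D["s"]; z=np.load("w5.npz");p,d=z["p"],z["d"]
for e in eyes(c,p,(300,212,345,240)): print(e[:2],e[2].round(4), (R.from_quat(s["tool_rot"]).inv().apply(e[2]-s["tcp_pos"])*1000).round(2))
uv,T=nose(c,p,d,s,290,350,200,245,(60,130))
for v in range(204,236,2):
    k=uv[:,1]==v
    if k.sum(): 
        a=T[k&(T[:,1]<0)];b=T[k&(T[:,1]>0)]
        print(v,[ (q[:,0].mean().round(1),q[:,1].min().round(1),q[:,1].max().round(1),q[:,2].mean().round(1)) for q in (a,b) if len(q)], uv[k][:,0].min(),uv[k][:,0].max())
E
```

```text
(25.7, [313.5, 223.2]) [0.4674 0.2761 0.007 ] [ -0.7   -7.14 149.  ]
(22.3, [329.9, 223.5]) [0.4659 0.2625 0.007 ] [ -1.     6.6  148.99]
230 [(np.float64(3.4), np.float64(-9.7), np.float64(-2.2), np.float64(114.5)), (np.float64(3.5), np.float64(3.7), np.float64(11.1), np.float64(114.3))] 309 337
232 [(np.float64(3.4), np.float64(-9.4), np.float64(-2.2), np.float64(109.3)), (np.float64(3.4), np.float64(3.6), np.float64(10.9), np.float64(109.4))] 309 337
234 [(np.float64(3.5), np.float64(-9.2), np.float64(-2.1), np.float64(104.2)), (np.float64(3.5), np.float64(3.6), np.float64(10.6), np.float64(104.2))] 309 337
```

The picture shows both eyes just under the nose, at crop (222,282) and (272,282), with the shoulders above and behind them at (222,300) and (280,300). A 1 mm lateral correction is enough.

Call:
play_rows([
  [[0,0,0],[0,-1,5],0.28],
  [[0,0,0],[0,0,8],0.28],
  [[0,0,0],[0,0,5],0.28],
  [[0,0,0],[0,0,2],0.28],
  [[0,0,0],[0,0,0],0.28],
  [[0,0,0],[0,0,0],0.28],
])

```text
t: 7.58
tcp_pos: [0.4662, 0.2705, 0.1349]
tool_rot: [0.999, -0.043, -0.0, 0.0]
force: [0.2, 0.5, -1.7]
finger_gap: 0.722
gripper_force: 12.7
```

Run:
```python
from eyes import *
s=sense(); print(s["tcp_pos"],s["tool_rot"],s["force"])
c,p,d=snap("wrist"); np.savez("w6.npz",p=p,d=d); np.save("w6c.npy",dict(c=c,s=s),allow_pickle=True)
for e in eyes(c,p,(300,205,345,240)): print(e[:2], (R.from_quat(s["tool_rot"]).inv().apply(e[2]-s["tcp_pos"])*1000).round(2))
uv,T=nose(c,p,d,s,290,350,195,245,(60,140))
for v in range(200,236,1):
    k=uv[:,1]==v
    if k.sum(): 
        a=T[k&(T[:,1]<0)];b=T[k&(T[:,1]>0)]
        print(v,[ (q[:,0].mean().round(1),q[:,1].min().round(1),q[:,1].max().round(1),q[:,2].mean().round(1)) for q in (a,b) if len(q)])
save("w6",p[190:260,280:370],8)
```

```text
[0.46623588 0.27046004 0.13492201] [ 9.99085485e-01 -4.27556257e-02 -3.63662828e-04  1.31256898e-04] [ 0.1775789   0.51577501 -1.72756232]
(9.2, [314.6, 227.7]) [  1.46  -5.79 127.92]
(8.9, [332.5, 227.7]) [  1.44   8.15 127.92]
218 [(np.float64(8.6), np.float64(-24.9), np.float64(-0.0), np.float64(130.2)), (np.float64(8.7), np.float64(0.8), np.float64(20.9), np.float64(129.9))]
219 [(np.float64(7.8), np.float64(-24.9), np.float64(-0.0), np.float64(130.1)), (np.float64(7.8), np.float64(0.8), np.float64(21.0), np.float64(130.0))]
220 [(np.float64(7.0), np.float64(-24.9), np.float64(-0.0), np.float64(130.0)), (np.float64(7.0), np.float64(0.8), np.float64(21.0), np.float64(130.0))]
221 [(np.float64(6.2), np.float64(-24.9), np.float64(-0.0), np.float64(130.1)), (np.float64(6.2), np.float64(0.8), np.float64(21.0), np.float64(129.9))]
222 [(np.float64(5.4), np.float64(-24.9), np.float64(-0.0), np.float64(129.9)), (np.float64(5.3), np.float64(0.8), np.float64(21.1), np.float64(130.3))]
223 [(np.float64(4.7), np.float64(-25.0), np.float64(-0.0), np.float64(129.7)), (np.float64(4.8), np.float
[... 1191 characters left out ...]
24.1)), (np.float64(0.2), np.float64(0.8), np.float64(21.2), np.float64(122.9))]
232 [(np.float64(-0.8), np.float64(-25.1), np.float64(-0.0), np.float64(123.4)), (np.float64(-0.2), np.float64(0.8), np.float64(21.2), np.float64(121.5))]
233 [(np.float64(-1.3), np.float64(-25.2), np.float64(-0.0), np.float64(122.5)), (np.float64(-0.8), np.float64(0.8), np.float64(21.2), np.float64(120.8))]
234 [(np.float64(-1.6), np.float64(-25.2), np.float64(-0.0), np.float64(121.0)), (np.float64(-1.0), np.float64(0.8), np.float64(20.5), np.float64(118.9))]
235 [(np.float64(-1.8), np.float64(-25.3), np.float64(-0.0), np.float64(118.8)), (np.float64(-0.4), np.float64(0.8), np.float64(21.2), np.float64(114.5))]
```

View pics/w6.png

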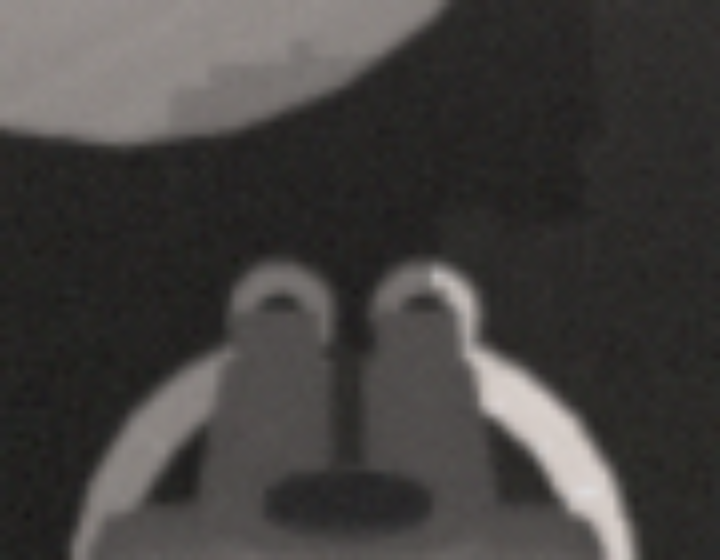

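The crop shows both pins sitting over the eye holes at crop (283,300) and (425,300). A nudge of +1 mm in x and +0.4 mm in y is needed, with the tips opened about 1 mm.

Call:
play_rows([
  [[0,0,0],[1,0.4,0],0.291],
  [[0,0,0],[0,0,2],0.291],
  [[0,0,0],[0,0,2],0.291],
  [[0,0,0],[0,0,2],0.291],
  [[0,0,0],[0,0,1],0.291],
  [[0,0,0],[0,0,0],0.291],
  [[0,0,0],[0,0,0],0.291],
])

```text
t: 8.22
tcp_pos: [0.4674, 0.2699, 0.1284]
tool_rot: [0.999, -0.043, 0.0, 0.0]
force: [-1.0, -0.0, -0.8]
finger_gap: 0.712
gripper_force: 13.1
```

Call:
play_rows([
  [[0,0,0],[0,0,1],0.291],
  [[0,0,0],[0,0,0],0.291],
  [[0,0,0],[0,0,0],0.291],
])

```text
t: 8.47
tcp_pos: [0.4681, 0.27, 0.1282]
tool_rot: [0.999, -0.043, 0.001, -0.0]
force: [-0.1, -1.1, 5.2]
finger_gap: 0.71
gripper_force: 13.8
```

Run:
```python
from eyes import *
s=sense(); print(s["tcp_pos"],s["tool_rot"],s["force"],s["ft_torque"])
c,p,d=snap("wrist"); np.savez("w7.npz",p=p,d=d); np.save("w7c.npy",dict(c=c,s=s),allow_pickle=True)
c2,p2,d2=snap("scene")
a=cv2.resize(p[200:260,290:360],(490,420),interpolation=2); b=cv2.resize(p2[222:262,378:403+5],(300,400),interpolation=2)
b=np.vstack([b,np.zeros((20,300,3),np.uint8)])
save("w7",np.hstack([a,b]))
```

```text
[0.46812328 0.2700324  0.12817272] [ 9.99087082e-01 -4.27096361e-02  9.28840449e-04 -1.62139920e-04] [-0.09404679 -1.06609536  5.22482021] [-0.23262243  0.07752026  0.00626887]
```

View pics/w7.png

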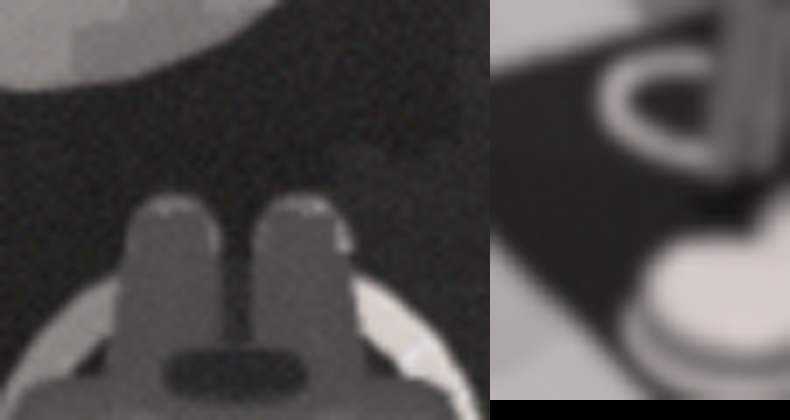

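Call:
play_rows([
  [[0,0,0],[0,0,-0.5],0.31],
  [[0,0,0],[0,0,-0.4],0.33],
  [[0,0,0],[0,0,-0.4],0.35],
  [[0,0,0],[0,0,-0.4],0.37],
  [[0,0,0],[0,0,-0.2],0.38],
  [[0,0,0],[0,0,0],0.38],
  [[0,0,0],[0,0,0],0.38],
])

```text
t: 9.15
tcp_pos: [0.4688, 0.2707, 0.1307]
tool_rot: [0.999, -0.043, 0.002, -0.001]
force: [0.5, -0.4, 6.9]
finger_gap: 0.626
gripper_force: 21.2
```

Run:
```python
from eyes import *
s=sense(); print(s["tcp_pos"],s["tool_rot"],s["force"],s["gripper_force"],s["finger_gap"])
c,p,d=snap("wrist"); np.savez("w8.npz",p=p,d=d); np.save("w8c.npy",dict(c=c,s=s),allow_pickle=True)
z=np.load("w7.npz")["p"]
a=cv2.resize(p[200:290,280:370],(400,400),interpolation=2);b=cv2.resize(z[200:290,280:370],(400,400),interpolation=2)
save("w8",np.hstack([b,a]))
```

```text
[0.4688202  0.27070308 0.1306681 ] [ 9.99075695e-01 -4.29340477e-02  1.86359752e-03 -9.74782510e-04] [ 0.49128439 -0.4439842   6.92584477] 21.17234766483307 0.62644176823415
```

View pics/w8.png

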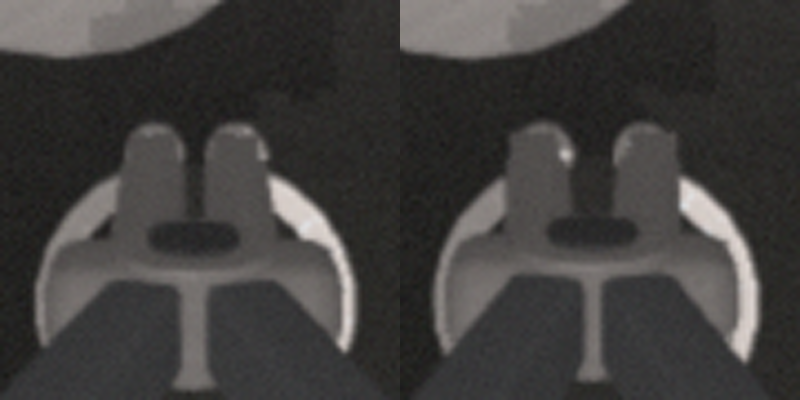

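The right half, against the left taken before, shows the lugs spread with the pins (lug gap centre 83 → 97 crop px), so both eyes are engaged. I continue spreading in steps, raising slightly to offset the pad swing, and check by numbers.

Call:
play_rows([
  [[0,0,0],[0,0,-0.5],0.395],
  [[0,0,0],[0,0,-0.4],0.41],
  [[0,0,0],[0,0,-0.3],0.425],
  [[0,0,0],[0,0,-0.3],0.44],
  [[0,0,0],[0,0,-0.3],0.455],
  [[0,0,0],[0,0,-0.3],0.47],
  [[0,0,0],[0,0,-0.2],0.485],
  [[0,0,0],[0,0,-0.2],0.5],
  [[0,0,0],[0,0,0],0.5],
  [[0,0,0],[0,0,0],0.5],
])

```text
t: 10.03
tcp_pos: [0.4692, 0.2714, 0.1333]
tool_rot: [0.999, -0.043, 0.002, -0.002]
force: [0.4, 3.0, 7.2]
finger_gap: 0.507
gripper_force: 24.7
```

```bash
cat > tips.py <<'E'
from eyes import *
def tips(name,u=(270,380),v=(190,260)):
    s=sense(); c,p,d=snap("wrist"); np.savez(name,p=p,d=d); np.save(name+"c.npy",dict(c=c,s=s),allow_pickle=True)
    print(s["tcp_pos"].round(4),s["tool_rot"].round(4),s["force"].round(1),s["gripper_force"],s["finger_gap"])
    uv=np.array([(a,b) for b in range(*v) for a in range(*u)])
    T=R.from_quat(s["tool_rot"]).inv().apply(bydepth(c,d,uv)-s["tcp_pos"])*1000
    # points belonging to nose front face near shoulders
    for lo,hi in [(96,102),(104,110),(110,115),(115,121)]:
        m=(T[:,2]>lo)&(T[:,2]<hi)&(abs(T[:,1])<32)&(T[:,0]>0)&(T[:,0]<8)
        r=[]
        for sg in (-1,1):
            q=T[m&(T[:,1]*sg>0)]
            if len(q): r.append((len(q),q[:,0].mean().round(1),q[:,1].min().round(1),q[:,1].max().round(1)))
        if len(r)==2: print(lo,r,"sep",round((r[1][2]+r[1][3]-r[0][2]-r[0][3])/2,1),"mid",round((r[1][2]+r[1][3]+r[0][2]+r[0][3])/4,2))
    return s,c,p,d
E
python3 -c "
from tips import *
tips('w9')"
```

```text
[0.4692 0.2714 0.1333] [ 0.9991 -0.0433  0.0024 -0.0018] [0.4 3.  7.2] 24.717447459697723 0.5069654577642347
96 [(34, np.float64(2.7), np.float64(-16.2), np.float64(-6.9)), (35, np.float64(2.6), np.float64(6.3), np.float64(16.1))] sep 22.8 mid -0.17
104 [(25, np.float64(2.4), np.float64(-17.4), np.float64(-7.9)), (24, np.float64(2.6), np.float64(7.1), np.float64(16.6))] sep 24.5 mid -0.4
110 [(22, np.float64(2.0), np.float64(-17.1), np.float64(-9.5)), (21, np.float64(2.2), np.float64(8.7), np.float64(16.9))] sep 26.1 mid -0.25
115 [(25, np.float64(1.8), np.float64(-18.1), np.float64(-10.5)), (23, np.float64(2.1), np.float64(9.6), np.float64(18.2))] sep 28.2 mid -0.2
```

Call:
play_rows([
  [[0,0,0],[0,0,-0.6],0.515],
  [[0,0,0],[0,0,-0.5],0.53],
  [[0,0,0],[0,0,-0.4],0.545],
  [[0,0,0],[0,0,-0.4],0.56],
  [[0,0,0],[0,0,-0.3],0.57],
  [[0,0,0],[0,0,0],0.57],
  [[0,0,0],[0,0,0],0.57],
  [[0,0,0],[0,0,0],0.57],
])

```text
t: 10.75
tcp_pos: [0.4686, 0.2712, 0.1348]
tool_rot: [0.999, -0.043, 0.002, -0.001]
force: [-0.3, 4.8, 6.2]
finger_gap: 0.435
gripper_force: 25.9
```

```bash
python3 -c "
from tips import *
tips('w10')"
```

```text
[0.4686 0.2712 0.1348] [ 0.9991 -0.0432  0.0016 -0.0014] [-0.3  4.8  6.2] 25.872624814510345 0.4350830855167496
96 [(36, np.float64(3.6), np.float64(-19.1), np.float64(-9.0)), (35, np.float64(3.6), np.float64(6.9), np.float64(16.9))] sep 26.0 mid -1.08
104 [(27, np.float64(3.8), np.float64(-19.6), np.float64(-10.7)), (27, np.float64(3.8), np.float64(8.5), np.float64(17.9))] sep 28.4 mid -0.98
110 [(15, np.float64(3.3), np.float64(-20.0), np.float64(-12.5)), (22, np.float64(3.4), np.float64(10.3), np.float64(17.7))] sep 30.2 mid -1.12
115 [(28, np.float64(3.0), np.float64(-21.2), np.float64(-13.4)), (26, np.float64(3.1), np.float64(11.2), np.float64(18.8))] sep 32.3 mid -1.15
```

Call:
play_rows([
  [[0,0,0],[0,0,-1],0.57],
  [[0,0,0],[0,0,-1],0.57],
  [[0,0,0],[0,0,-2],0.57],
  [[0,0,0],[0,0,-3],0.57],
  [[0,0,0],[0,0,-5],0.57],
  [[0,0,0],[0,0,-8],0.57],
  [[0,0,0],[0,0,-8],0.57],
  [[0,0,0],[0,0,-8],0.57],
  [[0,0,0],[0,0,-4],0.57],
  [[0,0,0],[0,0,0],0.57],
  [[0,0,0],[0,0,0],0.57],
])

```text
t: 11.72
tcp_pos: [0.4676, 0.27, 0.1745]
tool_rot: [0.999, -0.043, 0.001, -0.0]
force: [0.9, -0.4, -3.2]
finger_gap: 0.438
gripper_force: 24.1
```

```bash
python3 -c "
from tips import *
s,c,p,d=tips('w11')
uv=np.array([(a,b) for b in range(150,420) for a in range(240,410)])
T=R.from_quat(s['tool_rot']).inv().apply(bydepth(c,d,uv)-s['tcp_pos'])*1000
br=p[uv[:,1],uv[:,0]].sum(1)
m=(T[:,2]>108)&(T[:,2]<140)&(T[:,0]>-65)&(T[:,0]<15)&(abs(T[:,1])<40)
for x in range(-65,15,5):
    k=m&(T[:,0]>=x)&(T[:,0]<x+5)
    for sg in (-1,1):
        q=T[k&(T[:,1]*sg>0)]
        if len(q): print(x,sg,len(q),q[:,1].min().round(1),q[:,1].max().round(1),np.percentile(q[:,2],[5,50,95]).round(1))
c2,p2,d2=snap('scene'); np.savez('s11',p=p2,d=d2)
c3,p3,d3=snap('top'); np.savez('t11',p=p3,d=d3)
"
```

```text
[0.4676 0.27   0.1745] [ 9.991e-01 -4.280e-02  5.000e-04 -2.000e-04] [ 0.9 -0.4 -3.2] 24.100498259067535 0.43791467017727403
96 [(37, np.float64(3.8), np.float64(-16.8), np.float64(-6.9)), (37, np.float64(3.6), np.float64(9.0), np.float64(18.2))] sep 25.4 mid 0.87
104 [(29, np.float64(3.7), np.float64(-17.9), np.float64(-8.6)), (29, np.float64(3.6), np.float64(10.0), np.float64(19.3))] sep 27.9 mid 0.7
110 [(22, np.float64(3.4), np.float64(-18.5), np.float64(-10.3)), (22, np.float64(3.4), np.float64(11.7), np.float64(20.0))] sep 30.2 mid 0.72
115 [(25, np.float64(3.2), np.float64(-19.7), np.float64(-11.1)), (29, np.float64(3.2), np.float64(12.6), np.float64(21.1))] sep 32.2 mid 0.73
-60 -1 11 -2.6 -0.1 [133.3 134.5 135.6]
-60 1 15 0.8 4.2 [133.9 134.7 135.1]
-55 -1 11 -2.6 -0.1 [133.6 135.  136.3]
-55 1 13 0.8 3.3 [133.8 134.7 137. ]
-50 -1 6 -24.3 -21.6 [132.9 133.6 134.4]
-50 1 7 23.2 25.1 [133.  133.7 134.7]
-45 -1 41 -27.4 -20.1 [132.  133.4 134.6]
-45 1 41 21.6 28.8 [132.  133.2 134.3]
-40 -1 34 -29.6 -23.2 [131.3 132.4 133.4]
-40 1 29 23.8 30.4 [131.5 132.2 133.2]
-35 -1 32 -30.4 -26.1 [130.7 131.8 132.7]
-35 1 30 27.6 31.8 [130.5 131.4 132.1]
-30 -1 37 -31.0 -25.9 [130.1 131.2 132.2]
-30 1 35 27.3 32.4 [130.  130.8 131.7]
-25 -1 36 -30.7 -24.8 [129.2 130.5 131. ]
-25 1 37 26.4 31.5 [129.4 130.4 131.2]
-20 -1 37 -29.9 -23.1 [128.9 129.7 131.1]
-20 1 38 24.7 31.3 [128.6 129.6 130.6]
-15 -1 49 -28.1 -20.5 [128.1 129.  130.4]
-15 1 47 22.0 28.5 [127.6 129.1 130.3]
-10 -1 23 -24.7 -20.5 [127.7 128.7 131.2]
-10 1 22 22.0 26.0 [127.6 128.6 131. ]
-5 -1 9 -19.9 -10.1 [120.3 121.4 127.6]
-5 1 8 11.6 21.3 [119.1 121.  127. ]
0 -1 98 -20.0 -10.1 [111.7 121.  128.4]
0 1 103 10.1 21.5 [109.2 120.2 128.6]
```

Call:
play_rows([
  [[0,0,0],[0,0,-10],0.57],
  [[0,0,0],[0,0,-18],0.57],
  [[0,0,0],[0,0,-22],0.57],
  [[0,0,0],[0,8,-20],0.57],
  [[0,0,0],[4,16,-12],0.57],
  [[0,0,0],[10,26,0],0.57],
  [[0,0,0],[10,28,0],0.57],
  [[0,0,0],[10,30,0],0.57],
  [[0,0,0],[10,30,0],0.57],
  [[0,0,0],[10,30,0],0.57],
  [[0,0,0],[10,30,0],0.57],
  [[0,0,0],[10,30,0],0.57],
])

```text
t: 12.87
tcp_pos: [0.5216, 0.035, 0.2564]
tool_rot: [0.999, -0.043, -0.0, -0.0]
force: [0.7, -0.2, -2.4]
finger_gap: 0.442
gripper_force: 24.1
```

Call:
play_rows([
  [[0,0,0],[6,26,0],0.57],
  [[0,0,0],[0,18,0],0.57],
  [[0,0,0],[0,10,0],0.57],
  [[0,0,0],[0,2,0],0.57],
  [[0,0,0],[0,0,0],0.57],
  [[0,0,0],[0,0,0],0.57],
])

```text
t: 13.37
tcp_pos: [0.5225, -0.0188, 0.256]
tool_rot: [0.999, -0.043, -0.0, -0.0]
force: [0.8, 0.1, -2.1]
finger_gap: 0.437
gripper_force: 24.1
```

```bash
cat > fit.py <<'E'
from tips import *
def fit(name):
    s,c,p,d=tips(name)
    uv=np.array([(a,b) for b in range(0,480) for a in range(0,640)])
    W=bydepth(c,d,uv); T=R.from_quat(s['tool_rot']).inv().apply(W-s['tcp_pos'])*1000
    # axle top disc / bearing
    near=np.hypot(W[:,0]-.566,W[:,1]+.02)<.07
    for lo,hi in [(.0865,.094),(.0695,.0755)]:
        q=W[near&(W[:,2]>lo)&(W[:,2]<hi)]
        if len(q)>50: print("axle",lo,len(q),"medz",np.median(q[:,2]).round(4),cv2.minEnclosingCircle(q[:,:2].astype(np.float32)*1000), q.mean(0).round(4))
    # ring
    m=(T[:,2]>124)&(T[:,2]<140)&(T[:,0]>-66)&(T[:,0]<-6)&(abs(T[:,1])<36)&(W[:,2]>.098)
    q=T[m]; A=np.c_[q[:,:2],np.ones(len(q))]; co=np.linalg.lstsq(A,q[:,2],rcond=None)[0]; print("ring plane z=",co.round(4),"tilt",np.degrees(co[0]).round(1))
    for x in range(-62,-4,4):
        k=q[(q[:,0]>=x)&(q[:,0]<x+4)]; a=k[k[:,1]<0.7];b=k[k[:,1]>=.7]
        if len(a) and len(b): print(x+2,"outer",a[:,1].min().round(1),b[:,1].max().round(1),"inner",a[:,1].max().round(1),b[:,1].min().round(1))
    k=q[abs(q[:,1]-.7)<3]; k=k[k[:,0]<-45]; 
    if len(k): print("back x",k[:,0].min().round(1),k[:,0].max().round(1))
    return s,c,p,d
E
python3 -c "
from fit import *
fit('w12')"
```

```text
[ 0.5225 -0.0188  0.256 ] [ 9.991e-01 -4.260e-02 -2.000e-04 -4.000e-04] [ 0.8  0.1 -2.1] 24.109920859336853 0.4371709906715149
96 [(35, np.float64(3.8), np.float64(-16.8), np.float64(-7.6)), (39, np.float64(3.9), np.float64(9.0), np.float64(18.1))] sep 25.8 mid 0.68
104 [(30, np.float64(3.7), np.float64(-18.1), np.float64(-8.6)), (29, np.float64(3.8), np.float64(10.0), np.float64(19.4))] sep 28.0 mid 0.67
110 [(20, np.float64(3.5), np.float64(-18.5), np.float64(-10.2)), (23, np.float64(3.6), np.float64(11.7), np.float64(19.9))] sep 30.2 mid 0.72
115 [(27, np.float64(3.3), np.float64(-19.7), np.float64(-11.2)), (26, np.float64(3.3), np.float64(12.7), np.float64(21.2))] sep 32.4 mid 0.75
axle 0.0865 2698 medz 0.0911 ((566.6430053710938, -19.127504348754883), 24.975845336914062) [ 0.5674 -0.0192  0.0909]
axle 0.0695 10279 medz 0.0726 ((566.2080688476562, -20.044538497924805), 69.831787109375) [ 0.5699 -0.0197  0.0725]
ring plane z= [-1.358000e-01  3.000000e-04  1.274853e+02] tilt -7.8
-56 outer -2.6 4.2 inner -0.0 0.8
-52 outer -1.7 3.3 inner -0.0 0.8
-48 outer -23.4 25.0 inner -22.5 23.4
-44 outer -25.8 27.3 inner -20.0 21.5
-40 outer -28.2 29.7 inner -20.7 22.4
-36 outer -29.5 31.2 inner -24.7 26.2
-32 outer -30.3 31.9 inner -26.1 27.7
-28 outer -30.9 32.6 inner -25.9 27.5
-24 outer -30.7 32.2 inner -25.7 27.3
-20 outer -29.7 31.4 inner -24.0 26.3
-16 outer -28.8 30.3 inner -21.5 23.8
-12 outer -27.2 28.6 inner -20.5 22.1
-8 outer -24.6 26.3 inner -20.4 22.0
back x -57.5 -51.8
```

Call:
play_rows([
  [[0,0,0],[8,-0.4,0],0.57],
  [[0,0,0],[16,-0.8,0],0.57],
  [[0,0,0],[20,-1,0],0.575],
  [[0,0,0],[18,-1,0],0.58],
  [[0,0,0],[12,-0.6,0],0.585],
  [[0,-1,0],[5.7,-0.4,0],0.59],
  [[0,-1.5,0],[0,0,0],0.59],
  [[0,-1.5,0],[0,0,0],0.59],
  [[0,0,0],[0,0,0],0.59],
  [[0,0,0],[0,0,0],0.59],
  [[0,0,0],[0,0,0],0.59],
])

```text
t: 14.33
tcp_pos: [0.6026, -0.0218, 0.2557]
tool_rot: [0.998, -0.042, -0.035, -0.002]
force: [0.8, -0.4, -1.9]
finger_gap: 0.417
gripper_force: 24.9
```

```bash
cat > place.py <<'E'
from fit import *
def place(name,ax=(.5667,-.0192),ztop=.0911):
    s,c,p,d=fit(name)
    uv=np.array([(a,b) for b in range(100,480) for a in range(200,440)])
    W=bydepth(c,d,uv); T=R.from_quat(s['tool_rot']).inv().apply(W-s['tcp_pos'])*1000
    m=(T[:,2]>123)&(T[:,2]<140)&(T[:,0]>-66)&(T[:,0]<-6)&(abs(T[:,1])<36)&(W[:,2]>ztop+.006)
    Q=W[m]; A=np.c_[Q[:,:2],np.ones(len(Q))]; co=np.linalg.lstsq(A,Q[:,2],rcond=None)[0]
    print("world ring slope",co[:2].round(3),"z at axle",(co[:2]@ax+co[2]).round(4),"zmin",Q[:,2].min().round(4))
    r=Q[:,:2]-ax; yaw=np.arctan2(*R.from_quat(s['tool_rot']).as_matrix()[[1,0],0]); X=np.array([np.cos(yaw),np.sin(yaw)]); Y=np.array([X[1],-X[0]])
    L=np.c_[r@X,r@Y]*1000; rad=np.hypot(*L.T); th=np.degrees(np.arctan2(L[:,1],L[:,0]))
    for t in range(-180,180,20):
        k=(th>=t)&(th<t+20)
        if k.sum()>2: print(t+10,"inner r",np.percentile(rad[k],3).round(1),"outer",np.percentile(rad[k],97).round(1))
    return s
E
python3 -c "
from place import *
place('w13')"
```

```text
[ 0.6026 -0.0218  0.2557] [ 0.9985 -0.0423 -0.0348 -0.0015] [ 0.8 -0.4 -1.9] 24.851388037204742 0.4172928323632208
96 [(43, np.float64(4.0), np.float64(-17.6), np.float64(-7.6)), (43, np.float64(4.0), np.float64(9.0), np.float64(19.0))] sep 26.6 mid 0.7
104 [(36, np.float64(3.9), np.float64(-18.9), np.float64(-8.6)), (32, np.float64(3.9), np.float64(9.9), np.float64(20.2))] sep 28.8 mid 0.65
110 [(15, np.float64(3.9), np.float64(-19.3), np.float64(-11.1)), (15, np.float64(4.0), np.float64(12.4), np.float64(20.6))] sep 31.7 mid 0.65
115 [(31, np.float64(3.8), np.float64(-20.5), np.float64(-12.0)), (29, np.float64(3.8), np.float64(13.4), np.float64(21.9))] sep 33.9 mid 0.7
axle 0.0865 686 medz 0.0912 ((566.9469604492188, -19.16672706604004), 24.800060272216797) [ 0.5805 -0.0205  0.0908]
axle 0.0695 6083 medz 0.0724 ((566.0856323242188, -20.032201766967773), 69.94062805175781) [ 0.5856 -0.0208  0.0724]
ring plane z= [-1.35800e-01 -1.40000e-03  1.27716e+02] tilt -7.8
-56 outer -2.6 3.3 inner -0.1 0.8
-52 outer -1.8 2.4 inner -0.1 0.7
-48 outer -22.6 24.0 inner -21.7 22.5
-44 outer -25.7 28.2 inner -20.0 20.7
-40 outer -29.0 29.5 inner -20.8 21.6
-36 outer -30.5 31.2 inner -24.0 26.1
-32 outer -30.5 31.8 inner -26.1 27.0
-28 outer -31.1 32.6 inner -26.1 27.5
-24 outer -30.9 32.3 inner -26.0 27.3
-20 outer -30.5 32.1 inner -24.9 26.3
-16 outer -29.7 30.4 inner -23.1 23.8
-12 outer -28.2 29.2 inner -20.5 22.0
-8 outer -25.4 26.9 inner -21.3 22.7
back x -57.6 -52.0
world ring slope [ 0.065 -0.007] z at axle 0.1265 zmin 0.1213
-170 inner r 25.4 outer 31.0
-130 inner r 25.9 outer 30.5
-110 inner r 26.7 outer 31.6
-90 inner r 26.7 outer 31.5
-70 inner r 26.7 outer 31.5
-50 inner r 26.4 outer 31.1
50 inner r 26.8 outer 31.4
70 inner r 26.9 outer 32.0
90 inner r 27.1 outer 31.9
110 inner r 26.7 outer 31.7
130 inner r 26.0 outer 30.9
170 inner r 25.4 outer 30.9
```

Call:
play_rows([
  [[0,0,0],[-0.2,-0.2,4],0.59],
  [[0,0,0],[0.4,0,6],0.59],
  [[0,0,0],[0.4,0,6],0.59],
  [[0,0,0],[0.3,0,4],0.59],
  [[0,0,0],[0.1,0,2],0.59],
  [[0,0,0],[0,0,0],0.59],
  [[0,0,0],[0,0,0],0.59],
  [[0,0,0],[0,0,0],0.59],
])

```text
t: 15.05
tcp_pos: [0.6023, -0.0223, 0.2341]
tool_rot: [0.998, -0.043, -0.035, -0.001]
force: [0.1, -0.6, -1.8]
finger_gap: 0.419
gripper_force: 24.8
```

```bash
python3 -c "
from place import *
place('w14')" | grep -E "world|inner r|^\["
```

```text
[ 0.6023 -0.0223  0.2341] [ 0.9985 -0.0428 -0.0346 -0.0015] [ 0.1 -0.6 -1.8] 24.848192632198334 0.418798297692034
world ring slope [ 0.064 -0.005] z at axle 0.1049 zmin 0.1007
-170 inner r 25.7 outer 31.1
-130 inner r 25.5 outer 30.7
-110 inner r 26.4 outer 30.9
-90 inner r 26.2 outer 31.0
-70 inner r 26.1 outer 30.9
-50 inner r 25.8 outer 30.5
50 inner r 27.0 outer 31.8
70 inner r 27.4 outer 32.3
90 inner r 27.7 outer 32.6
110 inner r 27.7 outer 32.4
130 inner r 26.6 outer 31.7
170 inner r 25.7 outer 31.2
```

Call:
play_rows([
  [[0,0,0],[0.1,-0.7,2],0.59],
  [[0,0,0],[0.2,0,3],0.59],
  [[0,0,0],[0.2,0,3],0.59],
  [[0,0,0],[0.2,0,3],0.59],
  [[0,0,0],[0.1,0,2],0.59],
  [[0,0,0],[0.1,0,2],0.59],
  [[0,0,0],[0,0,0],0.59],
  [[0,0,0],[0,0,0],0.59],
])

```text
t: 15.77
tcp_pos: [0.6019, -0.0215, 0.2187]
tool_rot: [0.998, -0.043, -0.035, -0.002]
force: [-0.4, 0.1, -1.6]
finger_gap: 0.41
gripper_force: 24.8
```

```bash
python3 -c "
from place import *
place('w15',ztop=.072)" | grep -E "world|inner r|^\["
```

```text
[ 0.6019 -0.0215  0.2187] [ 0.9985 -0.0428 -0.035  -0.0015] [-0.4  0.1 -1.6] 24.83343780040741 0.40966469487916657
world ring slope [ 0.058 -0.006] z at axle 0.0896 zmin 0.0803
-170 inner r 19.3 outer 31.5
-130 inner r 26.0 outer 31.3
-110 inner r 27.2 outer 31.8
-90 inner r 26.9 outer 31.6
-70 inner r 24.0 outer 31.5
-50 inner r 26.1 outer 30.9
-30 inner r 17.2 outer 21.9
-10 inner r 15.9 outer 20.7
10 inner r 15.8 outer 20.7
30 inner r 17.2 outer 21.8
50 inner r 26.3 outer 30.9
70 inner r 24.0 outer 31.3
90 inner r 26.9 outer 31.9
110 inner r 27.2 outer 31.7
130 inner r 25.0 outer 31.4
170 inner r 18.6 outer 31.5
```

Call:
play_rows([
  [[0,0,0],[0.2,0,2],0.59],
  [[0,0,0],[0.2,0,2],0.59],
  [[0,0,0],[0.1,0,2],0.59],
  [[0,0,0],[0.2,0,2],0.59],
  [[0,0,0],[0.1,0,1],0.59],
  [[0,0,0],[0,0,0],0.59],
  [[0,0,0],[0,0,0],0.59],
])

```text
t: 16.4
tcp_pos: [0.6021, -0.0215, 0.2097]
tool_rot: [0.998, -0.043, -0.035, -0.002]
force: [0.2, -0.7, -1.7]
finger_gap: 0.42
gripper_force: 24.8
```

Call:
play_rows([
  [[0,0,0],[0.1,0,1],0.59],
  [[0,0,0],[0.1,0,1],0.59],
  [[0,0,0],[0,0,0],0.59],
  [[0,0,0],[0,0,0],0.59],
])

```text
t: 16.73
tcp_pos: [0.6022, -0.0215, 0.2078]
tool_rot: [0.998, -0.043, -0.035, -0.002]
force: [0.3, 0.1, -2.8]
finger_gap: 0.412
gripper_force: 24.8
```

Call:
play_rows([
  [[0,0,0],[0.1,0,1],0.59],
  [[0,0,0],[0.1,0,1],0.59],
  [[0,0,0],[0,0,0],0.59],
  [[0,0,0],[0,0,0],0.59],
])

```text
t: 17.07
tcp_pos: [0.6022, -0.0215, 0.2058]
tool_rot: [0.998, -0.043, -0.035, -0.002]
force: [-0.3, -0.1, -2.3]
finger_gap: 0.414
gripper_force: 24.8
```

Call:
play_rows([
  [[0,0,0],[0.1,0,1],0.59],
  [[0,0,0],[0,0,0],0.59],
  [[0,0,0],[0,0,0],0.59],
])

```text
t: 17.32
tcp_pos: [0.6022, -0.0215, 0.2047]
tool_rot: [0.998, -0.043, -0.035, -0.002]
force: [-0.4, -0.3, -1.6]
finger_gap: 0.414
gripper_force: 24.8
```

```bash
python3 -c "
from place import *
place('w16',ztop=.068)" | grep -E "world|inner r|^\[|plane|axle|11"
```

```text
[ 0.6022 -0.0215  0.2047] [ 0.9985 -0.0428 -0.035  -0.0015] [-0.4 -0.3 -1.6] 24.826608896255493 0.4139431493154641
110 [(15, np.float64(3.8), np.float64(-19.3), np.float64(-11.0)), (17, np.float64(3.8), np.float64(12.4), np.float64(20.7))] sep 31.7 mid 0.7
115 [(28, np.float64(3.7), np.float64(-20.5), np.float64(-11.9)), (30, np.float64(3.6), np.float64(13.3), np.float64(21.9))] sep 33.8 mid 0.7
axle 0.0865 329 medz 0.0903 ((573.4740600585938, -20.04156494140625), 31.593236923217773) [ 0.5745 -0.0199  0.0901]
axle 0.0695 8120 medz 0.0724 ((567.3753051757812, -19.812543869018555), 69.68561553955078) [ 0.5828 -0.0206  0.0724]
ring plane z= [0. 0. 0.] tilt 0.0
world ring slope [ 0.027 -0.005] z at axle 0.0761 zmin 0.074
-170 inner r 33.8 outer 38.8
-130 inner r 29.1 outer 43.0
-110 inner r 27.3 outer 37.3
-90 inner r 26.9 outer 36.6
-70 inner r 26.2 outer 38.5
-50 inner r 25.0 outer 36.1
50 inner r 25.6 outer 35.6
70 inner r 26.0 outer 37.7
90 inner r 26.9 outer 34.7
110 inner r 27.3 outer 36.3
130 inner r 28.7 outer 42.3
170 inner r 33.9 outer 37.7
```

Call:
play_rows([
  [[0,0,0],[0.1,0,1],0.59],
  [[0,0,0],[0,0,0],0.59],
  [[0,0,0],[0,0,0],0.59],
])

```text
t: 17.62
tcp_pos: [0.6023, -0.0216, 0.2038]
tool_rot: [0.998, -0.043, -0.035, -0.001]
force: [0.6, -0.0, -1.7]
finger_gap: 0.416
gripper_force: 24.9
```

Call:
play_rows([
  [[0,0,0],[0.1,0,1],0.59],
  [[0,0,0],[0,0,0],0.59],
  [[0,0,0],[0,0,0],0.59],
])

```text
t: 17.87
tcp_pos: [0.6027, -0.0216, 0.2033]
tool_rot: [0.998, -0.043, -0.034, -0.001]
force: [-0.8, 0.6, 0.4]
finger_gap: 0.417
gripper_force: 25.0
```

Call:
play_rows([
  [[0,0,0],[0,0,0.6],0.59],
  [[0,0,0],[0,0,0],0.59],
  [[0,0,0],[0,0,0],0.59],
])

```text
t: 18.12
tcp_pos: [0.603, -0.0217, 0.2031]
tool_rot: [0.999, -0.043, -0.034, -0.001]
force: [0.5, 0.6, 4.8]
finger_gap: 0.416
gripper_force: 25.3
```

```bash
python3 -c "
from tips import *
s,c,p,d=tips('w17')
uv=np.array([(a,b) for b in range(100,480) for a in range(200,440)])
W=bydepth(c,d,uv); r=np.hypot(W[:,0]-.5667,W[:,1]+.0192)*1000
th=np.degrees(np.arctan2(-(W[:,1]+.0192),W[:,0]-.5667))
m=(W[:,2]>.068)&(W[:,2]<.082)
for t in range(-180,180,20):
    o=[]
    for lo,hi in [(26.5,30.5),(35,43)]:
        k=m&(th>=t)&(th<t+20)&(r>lo)&(r<hi); o.append((k.sum(),np.median(W[k,2]).round(4) if k.sum() else 0))
    print(t+10,o)
"
```

```text
[ 0.603  -0.0217  0.2031] [ 0.9985 -0.0428 -0.0339 -0.0014] [0.5 0.6 4.8] 25.326202511787415 0.41639360181240426
96 [(41, np.float64(3.2), np.float64(-17.6), np.float64(-7.6)), (38, np.float64(3.4), np.float64(9.0), np.float64(19.0))] sep 26.6 mid 0.7
104 [(35, np.float64(3.2), np.float64(-18.8), np.float64(-9.3)), (28, np.float64(3.3), np.float64(10.0), np.float64(20.3))] sep 29.2 mid 0.55
110 [(18, np.float64(2.9), np.float64(-19.2), np.float64(-11.1)), (17, np.float64(2.9), np.float64(12.5), np.float64(20.8))] sep 31.8 mid 0.75
115 [(26, np.float64(2.8), np.float64(-20.5), np.float64(-12.6)), (28, np.float64(2.8), np.float64(13.4), np.float64(21.9))] sep 34.2 mid 0.55
-170 [(np.int64(0), 0), (np.int64(80), np.float64(0.0735))]
-150 [(np.int64(0), 0), (np.int64(0), 0)]
-130 [(np.int64(4), np.float64(0.0758)), (np.int64(82), np.float64(0.0733))]
-110 [(np.int64(35), np.float64(0.0764)), (np.int64(140), np.float64(0.0732))]
-90 [(np.int64(59), np.float64(0.0762)), (np.int64(144), np.float64(0.0733))]
-70 [(np.int64(56), np.float64(0.0762)), (np.int64(154), np.float64(0.0733))]
-50 [(
[... 167 characters left out ...]
37)), (np.int64(175), np.float64(0.0733))]
10 [(np.int64(63), np.float64(0.0738)), (np.int64(174), np.float64(0.0734))]
30 [(np.int64(27), np.float64(0.074)), (np.int64(185), np.float64(0.0734))]
50 [(np.int64(23), np.float64(0.0764)), (np.int64(163), np.float64(0.0733))]
70 [(np.int64(58), np.float64(0.0763)), (np.int64(159), np.float64(0.0734))]
90 [(np.int64(56), np.float64(0.0763)), (np.int64(153), np.float64(0.0734))]
110 [(np.int64(51), np.float64(0.0763)), (np.int64(142), np.float64(0.0733))]
130 [(np.int64(20), np.float64(0.0761)), (np.int64(126), np.float64(0.0734))]
150 [(np.int64(0), 0), (np.int64(23), np.float64(0.0735))]
170 [(np.int64(0), 0), (np.int64(21), np.float64(0.0733))]
```

The ring lies flat: its face is 3 mm above the bearing all round, at about 7 N of contact. Now I close it in steps, following down and letting the tips move outward.

Call:
play_rows([
  [[0,0,0],[0.1,0,0.1],0.58],
  [[0,0,0],[0.1,0,0.2],0.57],
  [[0,0,0],[0.1,0,0.2],0.56],
  [[0,0,0],[0.1,0,0.2],0.55],
  [[0,0,0],[0.1,0,0.2],0.54],
  [[0,0,0],[0.1,0,0.2],0.53],
  [[0,0,0],[0,0,0],0.53],
  [[0,0,0],[0,0,0],0.53],
])

```text
t: 18.83
tcp_pos: [0.6037, -0.0219, 0.2023]
tool_rot: [0.999, -0.043, -0.034, -0.001]
force: [0.3, 0.2, 6.9]
finger_gap: 0.469
gripper_force: 21.0
```

Call:
play_rows([
  [[0,0,0],[0.1,0,0.2],0.52],
  [[0,0,0],[0.1,0,0.2],0.51],
  [[0,0,0],[0.1,0,0.2],0.5],
  [[0,0,0],[0.1,0,0.2],0.49],
  [[0,0,0],[0.1,0,0.2],0.48],
  [[0,0,0],[0.1,0,0.2],0.47],
  [[0,0,0],[0,0,0],0.47],
  [[0,0,0],[0,0,0],0.47],
])

```text
t: 19.5
tcp_pos: [0.6041, -0.0217, 0.201]
tool_rot: [0.999, -0.043, -0.034, -0.001]
force: [0.0, 0.7, 6.5]
finger_gap: 0.528
gripper_force: 18.0
```

Call:
play_rows([
  [[0,0,0],[0.1,0,0.1],0.46],
  [[0,0,0],[0.1,0,0.2],0.45],
  [[0,0,0],[0.1,0,0.2],0.44],
  [[0,0,0],[0.1,0,0.2],0.43],
  [[0,0,0],[0.1,0,0.2],0.42],
  [[0,0,0],[0.1,0,0.2],0.41],
  [[0,0,0],[0,0,0],0.41],
  [[0,0,0],[0,0,0],0.41],
])

```text
t: 20.17
tcp_pos: [0.6046, -0.0219, 0.1998]
tool_rot: [0.999, -0.043, -0.034, -0.001]
force: [-0.1, 0.2, 5.6]
finger_gap: 0.585
gripper_force: 16.6
```

```bash
cat > seat.py <<'E'
from tips import *
def seat(name):
    s,c,p,d=tips(name)
    uv=np.array([(a,b) for b in range(100,480) for a in range(200,440)])
    W=bydepth(c,d,uv); r=np.hypot(W[:,0]-.5667,W[:,1]+.0192)*1000
    th=np.degrees(np.arctan2(-(W[:,1]+.0192),W[:,0]-.5667)); 
    m=(W[:,2]>.0748)&(W[:,2]<.079)&(r<40)
    for t in range(-180,180,20):
        k=m&(th>=t)&(th<t+20)
        if k.sum()>5: print(t+10,k.sum(),"r",np.percentile(r[k],[5,95]).round(1),"z",np.median(W[k,2]).round(4))
E
python3 -c "
from seat import *
seat('w18')"
```

```text
[ 0.6046 -0.0219  0.1998] [ 0.9985 -0.0428 -0.0337 -0.0013] [-0.1  0.2  5.6] 16.578338742256165 0.5848144488298231
96 [(41, np.float64(2.2), np.float64(-14.1), np.float64(-4.2)), (32, np.float64(2.4), np.float64(5.6), np.float64(14.8))] sep 19.4 mid 0.52
104 [(23, np.float64(2.2), np.float64(-14.3), np.float64(-5.0)), (22, np.float64(2.1), np.float64(6.4), np.float64(15.1))] sep 20.4 mid 0.55
110 [(18, np.float64(1.8), np.float64(-14.0), np.float64(-6.6)), (18, np.float64(1.8), np.float64(7.3), np.float64(14.6))] sep 21.2 mid 0.32
115 [(27, np.float64(1.7), np.float64(-14.4), np.float64(-6.7)), (28, np.float64(1.6), np.float64(8.2), np.float64(15.8))] sep 22.6 mid 0.72
-110 17 r [27.7 30. ] z 0.0771
-90 47 r [27.  29.9] z 0.0769
-70 51 r [26.3 32.5] z 0.0766
-50 67 r [24.8 32.2] z 0.0764
-30 16 r [25.2 31. ] z 0.0764
-10 34 r [24.5 36.4] z 0.0762
10 21 r [24.4 31.6] z 0.0765
30 16 r [32.6 35.1] z 0.0761
50 58 r [24.5 29.6] z 0.0764
70 51 r [24.9 28.6] z 0.0767
90 45 r [26.4 31. ] z 0.0768
110 41 r [26.8 29.6] z 0.0771
```

Call:
play_rows([
  [[0,0.5,0],[-1.1,0,0],0.41],
  [[0,0.5,0],[-1.1,0,0],0.41],
  [[0,0.5,0],[-1.1,0,0],0.405],
  [[0,0.5,0],[-1.1,0,0],0.4],
  [[0,0.5,0],[-1.1,0,0],0.395],
  [[0,0.5,0],[-1.1,0,0],0.39],
  [[0,0.5,0],[-1.1,0,0.1],0.385],
  [[0,0.4,0],[-0.9,0,0.1],0.38],
  [[0,0,0],[0,0,0],0.38],
  [[0,0,0],[0,0,0],0.38],
])

```text
t: 21.05
tcp_pos: [0.5955, -0.021, 0.1994]
tool_rot: [0.999, -0.043, -0.0, 0.0]
force: [0.4, 0.3, 5.3]
finger_gap: 0.619
gripper_force: 16.0
```

```bash
python3 -c "
from seat import *
seat('w19')"
```

```text
[ 0.5955 -0.021   0.1994] [ 9.991e-01 -4.280e-02 -2.000e-04  1.000e-04] [0.4 0.3 5.3] 15.95321238040924 0.618785200926186
96 [(39, np.float64(3.5), np.float64(-13.4), np.float64(-3.5)), (37, np.float64(3.5), np.float64(4.8), np.float64(14.1))] sep 17.9 mid 0.5
104 [(24, np.float64(3.2), np.float64(-13.6), np.float64(-4.3)), (22, np.float64(3.1), np.float64(5.0), np.float64(14.2))] sep 18.5 mid 0.32
110 [(18, np.float64(2.9), np.float64(-13.3), np.float64(-5.9)), (21, np.float64(3.0), np.float64(6.6), np.float64(13.9))] sep 19.8 mid 0.32
115 [(23, np.float64(3.0), np.float64(-13.6), np.float64(-6.0)), (23, np.float64(3.0), np.float64(7.4), np.float64(14.2))] sep 20.6 mid 0.5
-110 12 r [27.4 29.3] z 0.0763
-90 38 r [26.8 29.1] z 0.0763
-70 46 r [26.4 32.9] z 0.0762
-50 63 r [24.7 31.1] z 0.0761
-30 30 r [24.8 36.7] z 0.076
-10 33 r [27.3 34.7] z 0.0772
10 25 r [24.7 35.1] z 0.0762
30 15 r [29.  35.5] z 0.0768
50 63 r [24.4 28.8] z 0.0763
70 51 r [25.1 29.3] z 0.0762
90 48 r [26.2 36.2] z 0.0763
110 36 r [26.5 32.1] z 0.0762
```

Call:
play_rows([
  [[0,0,0],[0.1,0,0.2],0.37],
  [[0,0,0],[0.1,0,0.2],0.36],
  [[0,0,0],[0.1,0,0.2],0.35],
  [[0,0,0],[0.1,0,0.2],0.34],
  [[0,0,0],[0.1,0,0.2],0.33],
  [[0,0,0],[0.1,0,0.2],0.32],
  [[0,0,0],[0,0,0],0.32],
  [[0,0,0],[0,0,0],0.32],
])

```text
t: 21.77
tcp_pos: [0.5959, -0.021, 0.1976]
tool_rot: [0.999, -0.043, -0.001, -0.0]
force: [0.3, 0.3, 4.1]
finger_gap: 0.68
gripper_force: 14.1
```

Call:
play_rows([
  [[0,0,0],[0,0,0.2],0.31],
  [[0,0,0],[0,0,0.2],0.3],
  [[0,0,0],[0,0,0.2],0.29],
  [[0,0,0],[0,0,0.2],0.28],
  [[0,0,0],[0,0,0],0.28],
  [[0,0,0],[0,0,0],0.28],
])

```text
t: 22.27
tcp_pos: [0.5955, -0.021, 0.1964]
tool_rot: [0.999, -0.043, -0.001, -0.0]
force: [-0.2, -0.7, 0.3]
finger_gap: 0.72
gripper_force: 12.3
```

```bash
python3 -c "
from seat import *
seat('w20')"
```

```text
[ 0.5955 -0.021   0.1964] [ 9.991e-01 -4.280e-02 -1.400e-03 -1.000e-04] [-0.2 -0.7  0.3] 12.253849357366562 0.7202055380370547
96 [(34, np.float64(4.4), np.float64(-10.5), np.float64(-1.4)), (37, np.float64(4.3), np.float64(2.1), np.float64(11.9))] sep 13.0 mid 0.52
104 [(25, np.float64(3.9), np.float64(-9.4), np.float64(-2.1)), (25, np.float64(4.0), np.float64(3.5), np.float64(10.8))] sep 12.9 mid 0.7
110 [(22, np.float64(3.9), np.float64(-9.6), np.float64(-2.2)), (20, np.float64(3.9), np.float64(3.6), np.float64(11.0))] sep 13.2 mid 0.7
115 [(32, np.float64(3.5), np.float64(-11.4), np.float64(-1.5)), (35, np.float64(3.5), np.float64(3.0), np.float64(13.6))] sep 14.8 mid 0.93
-90 29 r [26.6 29.6] z 0.0761
-70 26 r [26.5 28.1] z 0.0762
-50 63 r [24.8 37.1] z 0.076
-30 58 r [24.7 36.3] z 0.0762
-10 35 r [31.  35.7] z 0.0764
10 36 r [24.7 37.2] z 0.0765
30 31 r [25.1 35.5] z 0.0761
50 65 r [24.3 28.8] z 0.0763
70 42 r [25.1 36.9] z 0.076
90 29 r [26.4 32. ] z 0.0762
110 18 r [26.8 37.9] z 0.0754
```

Call:
play_rows([
  [[0,0,0],[0,0,-1],0.282],
  [[0,0,0],[0,0,-1],0.282],
  [[0,0,0],[0,0,-1],0.282],
  [[0,0,0],[0,0,-2],0.282],
  [[0,0,0],[0,0,0],0.282],
])

```text
t: 22.73
tcp_pos: [0.5959, -0.021, 0.202]
tool_rot: [0.999, -0.043, -0.001, -0.0]
force: [0.4, 0.0, -1.5]
finger_gap: 0.721
gripper_force: 12.7
```

Call:
play_rows([
  [[0,0,0],[0,0,-3],0.282],
  [[0,0,0],[0,0,-6],0.282],
  [[0,0,0],[0,0,-12],0.282],
  [[0,0,0],[0,0,-16],0.282],
  [[0,0,0],[0,0,-14],0.282],
  [[0,0,0],[0,0,-6],0.282],
  [[0,0,0],[-20,0,0],0.282],
  [[0,0,0],[-25,0,0],0.282],
  [[0,0,0],[-15,0,0],0.282],
  [[0,0,0],[0,0,0],0.282],
  [[0,0,0],[0,0,0],0.282],
])

```text
t: 23.65
tcp_pos: [0.536, -0.0158, 0.2593]
tool_rot: [0.999, -0.043, -0.0, -0.0]
force: [0.3, 0.5, -2.1]
finger_gap: 0.718
gripper_force: 12.7
```

```bash
python3 -c "
from eyes import *
s=sense(); c,p,d=snap('wrist'); np.savez('w21',p=p,d=d); print(s['tcp_pos'],s['force'],s['finger_gap'],s['tool_rot'])
uv=np.array([(a,b) for b in range(0,480) for a in range(100,560)])
W=bydepth(c,d,uv); r=np.hypot(W[:,0]-.5667,W[:,1]+.0192)*1000
th=np.degrees(np.arctan2(-(W[:,1]+.0192),W[:,0]-.5667)); m=(W[:,2]>.0748)&(W[:,2]<.079)&(r<40)&(r>25)
for t in range(-180,180,20):
    k=m&(th>=t)&(th<t+20)
    if k.sum()>5: print(t+10,k.sum(),'r',np.percentile(r[k],[5,95]).round(1),'z',np.median(W[k,2]).round(4))
# eyes: predicted pixels box around axle+28.5 X
q=rot(c).T@(np.array([.5667+.0284,-.0192-.0024,.0763])-c['xyz']); f=240/np.tan(np.radians(c['vfov'])/2); u,v=int(c['cx']+f*q[0]/q[2]),int(c['cy']+f*q[1]/q[2]); print(u,v)
for e in eyes(c,p,(u-22,v-12,u+22,v+12),.0763): print(e)
"
```

```text
[ 0.53603358 -0.01579173  0.25929873] [ 0.27160317  0.5220204  -2.11634852] 0.7182798546022882 [ 9.99079958e-01 -4.28843112e-02 -4.17051255e-04 -3.89636691e-06]
-170 12 r [27.7 34.5] z 0.0761
-150 13 r [27.6 35.6] z 0.0754
-130 17 r [26.9 31.8] z 0.0758
-110 24 r [26.7 36.5] z 0.0756
-90 31 r [26.1 28.6] z 0.076
-70 41 r [25.5 35.4] z 0.076
-50 42 r [25.3 35.7] z 0.076
-30 41 r [25.2 36.4] z 0.0761
-10 83 r [25.4 34.1] z 0.076
10 49 r [25.5 33.6] z 0.0761
30 59 r [25.3 33.3] z 0.0761
50 34 r [25.4 30.8] z 0.0764
70 39 r [25.1 33. ] z 0.0762
90 30 r [25.8 31.8] z 0.0761
110 28 r [26.4 38.4] z 0.0758
130 22 r [26.7 39.4] z 0.0757
150 16 r [27.2 30.9] z 0.0764
170 13 r [27.7 38. ] z 0.0754
322 146
```

```bash
python3 -c "
from h import *
c,p,d=snap('wrist')
uv=np.array([(a,b) for b in range(100,200) for a in range(270,380)])
W=bydepth(c,d,uv); a=np.radians(-4.9); X=np.array([np.cos(a),np.sin(a)]);Y=np.array([X[1],-X[0]])
L=(W[:,:2]-[.5667,-.0192])*1000; L=np.c_[L@X,L@Y]
for x in range(25,37):
    k=(abs(L[:,0]-x)<.5)&(abs(L[:,1])<25)&(W[:,2]>.0749)&(W[:,2]<.078); print(x,np.sort(L[k,1]).round(1))
"
```

```text
25 [-20.9 -13.  -12.9 -12.  -11.1 -10.3 -10.3  -9.4  -8.5  -7.6  -6.7  -6.7
  -5.9  -5.9  -5.   -4.1  -3.2   0.3   2.1   3.    3.9   3.9   4.8   5.6
   5.6   6.5   6.5   7.4   7.4   8.3   9.2   9.2  10.   10.1  10.9  11.
  11.8  12.7  16.3]
26 [-11.1 -11.1 -10.2  -9.4  -9.4  -8.5  -7.6  -5.   -5.   -4.1  -4.1  -3.2
   1.2   3.    3.9   4.7   8.3   8.3   9.2  10.   10.9]
27 [-19.1 -11.1 -10.3  -9.4  -4.1  -3.2  -2.3   2.1   3.    9.2  10.   10.9
  14.5  19.8]
28 [-12.  -11.2 -10.2  -4.1  -3.2  -2.3   2.1   3.    3.9   5.6  10.   10.9
  11.7  18. ]
29 [-12.  -11.1 -10.2  -6.7  -4.1  -3.2  -2.3   2.1   3.    3.8   4.7  10.
  10.9  11.7]
30 [-11.1 -10.2  -9.3  -4.9  -3.2  -2.3   2.1   3.    3.8   4.7   9.1  10.
  10.9]
31 [-12.9 -11.1 -10.2 -10.2  -9.3  -8.5  -8.5  -7.6  -6.7  -5.8  -5.8  -4.9
  -4.1  -4.1  -3.2  -3.2   3.    3.    3.8   3.8   4.7   4.7   5.6   7.4
   8.2   9.1   9.1  10.   10.   10.9  20.6]
32 [-10.2  -9.3  -9.3  -8.5  -7.6  -6.7  -5.8  -4.9   3.8   4.7   5.6   5.6
   6.5   6.5   7.3   8.2   9.1   9.9]
33 [-8.4 -7.6 -5.8  5.6  6.5  7.3  8.2]
34 [-5.8]
35 [-3.2]
36 []
```

The ring is fully closed, with eyes at 28.4 mm from the axle and ±7 mm, flat on the bearing. Now I return the pliers.

Call:
play_rows([
  [[0,0,-7],[0,0,0],0.282],
  [[0,0,-7],[0,0,0],0.282],
  [[0,0,-7],[0,0,0],0.282],
  [[0,0,-5.8],[0,0,0],0.282],
  [[0,0,0],[-10,15,0],0.282],
  [[0,0,0],[-18,28,0],0.282],
  [[0,0,0],[-21,34,0],0.282],
  [[0,0,0],[-21,34,0],0.282],
  [[0,0,0],[-21,34,0],0.282],
  [[0,0,0],[-21,34,0],0.282],
  [[0,0,0],[-20,32,0],0.282],
  [[0,0,0],[-16,28,0],0.282],
])

```text
t: 24.75
tcp_pos: [0.4883, -0.2965, 0.259]
tool_rot: [0.982, 0.189, -0.001, 0.001]
force: [-0.4, 0.4, -2.9]
finger_gap: 0.716
gripper_force: 12.7
```

Call:
play_rows([
  [[0,0,0],[-10,18,0],0.282],
  [[0,0,0],[-6,9,0],0.282],
  [[0,0,0],[0,0,0],0.282],
  [[0,0,0],[0,0,0],0.282],
  [[0,0,0],[0,0,0],0.282],
])

```text
t: 25.17
tcp_pos: [0.4835, -0.3222, 0.2587]
tool_rot: [0.982, 0.19, -0.001, -0.001]
force: [-0.8, 0.6, -0.9]
finger_gap: 0.725
gripper_force: 12.7
```

```bash
cat > rk.py <<'E'
from tips import *
def rk(n):
    s,c,p,d=tips(n,(250,390),(150,300)); M=R.from_quat(s["tool_rot"]).as_matrix(); print("yaw",np.degrees(np.arctan2(M[1,0],M[0,0])))
    uv=np.array([(a,b) for b in range(0,480) for a in range(0,640)]); W=bydepth(c,d,uv)
    for lo,hi,D in [(.066,.0725,.06),(.009,.016,.08)]:
        k=(W[:,2]>lo)&(W[:,2]<hi)&(np.hypot(W[:,0]-.4833,W[:,1]+.3246)<D); print(k.sum(),cv2.minAreaRect(W[k,:2].astype(np.float32)*1000))
    X=M[:2,0];Y=M[:2,1]; e=(np.array([.4833,-.3246])-s["tcp_pos"][:2])*1000; print("pocket in tool xy",e@X,e@Y)
E
python3 -c "
from rk import *
rk('w22')"
```

```text
[ 0.4835 -0.3222  0.2587] [ 0.9817  0.1905 -0.001  -0.0011] [-0.8  0.6 -0.9] 12.690504044294357 0.7254841925890902
96 [(37, np.float64(3.5), np.float64(-10.7), np.float64(-1.6)), (40, np.float64(3.4), np.float64(1.9), np.float64(11.7))] sep 13.0 mid 0.33
104 [(27, np.float64(3.0), np.float64(-9.7), np.float64(-2.4)), (31, np.float64(3.1), np.float64(3.4), np.float64(10.7))] sep 13.1 mid 0.5
110 [(21, np.float64(3.0), np.float64(-9.8), np.float64(-2.4)), (18, np.float64(3.0), np.float64(3.4), np.float64(10.8))] sep 13.2 mid 0.5
115 [(17, np.float64(3.0), np.float64(-10.0), np.float64(-2.5)), (16, np.float64(2.9), np.float64(3.5), np.float64(11.0))] sep 13.5 mid 0.5
yaw 21.95869110337705
3029 ((483.04937744140625, -324.61407470703125), (48.80324172973633, 68.03363037109375), 21.693923950195312)
4581 ((483.0171203613281, -324.7046203613281), (90.39293670654297, 120.27616119384766), 21.790586471557617)
pocket in tool xy -1.0493914955775843 2.168932023548079
```

Call:
play_rows([
  [[0,0,0],[-0.2,1.5,5],0.282],
  [[0,0,0],[0,0,15],0.282],
  [[0,0,0],[0,0,18],0.282],
  [[0,0,0],[0,0,13],0.282],
  [[0,0,0],[0,0,5],0.282],
  [[0,0,0],[0,0,0],0.282],
  [[0,0,0],[0,0,0],0.282],
])

```text
t: 25.8
tcp_pos: [0.4839, -0.3249, 0.2031]
tool_rot: [0.982, 0.19, -0.001, -0.0]
force: [-0.0, -0.9, -0.8]
finger_gap: 0.718
gripper_force: 12.7
```

```bash
python3 -c "
from rk import *
rk('w23')"
```

```text
[ 0.4839 -0.3249  0.2031] [ 9.817e-01  1.903e-01 -8.000e-04 -2.000e-04] [-0.  -0.9 -0.8] 12.69214153289795 0.718379536654622
96 [(32, np.float64(3.6), np.float64(-10.7), np.float64(-1.6)), (34, np.float64(3.5), np.float64(1.8), np.float64(11.6))] sep 12.8 mid 0.28
104 [(28, np.float64(3.2), np.float64(-9.6), np.float64(-2.4)), (29, np.float64(3.2), np.float64(3.3), np.float64(10.6))] sep 13.0 mid 0.47
110 [(19, np.float64(3.2), np.float64(-9.7), np.float64(-2.4)), (22, np.float64(3.1), np.float64(3.4), np.float64(10.8))] sep 13.2 mid 0.53
115 [(16, np.float64(3.1), np.float64(-10.0), np.float64(-2.5)), (13, np.float64(3.1), np.float64(3.5), np.float64(11.0))] sep 13.5 mid 0.5
yaw 21.94227703157271
3790 ((483.3738708496094, -324.52191162109375), (48.33035659790039, 68.11186981201172), 21.933839797973633)
5872 ((483.22705078125, -324.6194763183594), (90.40210723876953, 120.34356689453125), 21.6524600982666)
pocket in tool xy -0.4223097063919182 -0.4912612730190269
```

Call:
play_rows([
  [[0,0,0],[0.4,-0.9,0],0.282],
  [[0,0,0],[0,0,4],0.282],
  [[0,0,0],[0,0,5],0.282],
  [[0,0,0],[0,0,5],0.282],
  [[0,0,0],[0,0,4],0.282],
  [[0,0,0],[0,0,0],0.282],
])

```text
t: 26.35
tcp_pos: [0.4828, -0.3238, 0.1837]
tool_rot: [0.982, 0.19, -0.002, -0.001]
force: [1.0, 0.1, -2.1]
finger_gap: 0.716
gripper_force: 12.7
```

Call:
play_rows([
  [[0,0,0],[0,0,6],0.282],
  [[0,0,0],[0,0,8],0.282],
  [[0,0,0],[0,0,10],0.282],
  [[0,0,0],[0,0,8],0.282],
  [[0,0,0],[0,0,6],0.282],
  [[0,0,0],[0,0,4],0.282],
  [[0,0,0],[0,0,0],0.282],
])

```text
t: 26.93
tcp_pos: [0.4829, -0.3238, 0.1417]
tool_rot: [0.982, 0.19, -0.002, -0.001]
force: [-0.0, 0.6, -2.4]
finger_gap: 0.717
gripper_force: 12.7
```

Call:
play_rows([
  [[0,0,0],[0,0,3],0.282],
  [[0,0,0],[0,0,3],0.282],
  [[0,0,0],[0,0,2],0.282],
  [[0,0,0],[0,0,1],0.282],
  [[0,0,0],[0,0,0],0.282],
  [[0,0,0],[0,0,0],0.282],
])

```text
t: 27.43
tcp_pos: [0.4834, -0.3243, 0.1341]
tool_rot: [0.982, 0.19, -0.001, -0.0]
force: [-0.5, -0.0, -1.9]
finger_gap: 0.722
gripper_force: 12.7
```

Call:
play_rows([
  [[0,0,0],[0,0,1],0.282],
  [[0,0,0],[0,0,0],0.282],
  [[0,0,0],[0,0,0],0.282],
])

```text
t: 27.68
tcp_pos: [0.4834, -0.3243, 0.133]
tool_rot: [0.982, 0.19, -0.001, -0.0]
force: [0.1, -0.3, -1.5]
finger_gap: 0.724
gripper_force: 12.7
```

Call:
play_rows([
  [[0,0,0],[0,0,1],0.282],
  [[0,0,0],[0,0,0],0.282],
  [[0,0,0],[0,0,0],0.282],
])

```text
t: 27.93
tcp_pos: [0.4835, -0.3245, 0.1322]
tool_rot: [0.982, 0.19, -0.001, -0.0]
force: [-0.0, 0.5, -1.1]
finger_gap: 0.724
gripper_force: 13.0
```

Call:
play_rows([
  [[0,0,0],[0,0,0.8],0.282],
  [[0,0,0],[0,0,0],0.282],
  [[0,0,0],[0,0,0],0.282],
])

```text
t: 28.18
tcp_pos: [0.4837, -0.3244, 0.132]
tool_rot: [0.982, 0.19, -0.0, 0.0]
force: [-0.4, 1.1, 4.9]
finger_gap: 0.723
gripper_force: 14.2
```

Call:
play_rows([
  [[0,0,0],[0,0,0.1],0.265],
  [[0,0,0],[0,0,0.2],0.25],
  [[0,0,0],[0,0,0.2],0.235],
  [[0,0,0],[0,0,0.2],0.22],
  [[0,0,0],[0,0,0],0.19],
  [[0,0,0],[0,0,0],0.12],
  [[0,0,0],[0,0,0],0.0],
  [[0,0,0],[0,0,0],0.0],
  [[0,0,0],[0,0,0],0.0],
  [[0,0,0],[0,0,0],0.0],
])

```text
t: 29.02
tcp_pos: [0.4834, -0.3243, 0.1305]
tool_rot: [0.982, 0.19, -0.001, -0.0]
force: [0.6, -0.7, 0.1]
finger_gap: 1.005
gripper_force: 0.0
```

Call:
play_rows([
  [[0,0,0],[0,0,-5],0],
  [[0,0,0],[0,0,-12],0],
  [[0,0,0],[0,0,-20],0],
  [[0,0,0],[0,0,-25],0],
  [[0,0,0],[0,0,-30],0],
  [[0,0,0],[0,0,-30],0],
  [[0,0,0],[0,0,-20],0],
  [[0,0,0],[-20,0,0],0],
  [[0,0,0],[-30,0,0],0],
  [[0,0,0],[-30,0,0],0],
  [[0,0,0],[-10,0,0],0],
  [[0,0,0],[0,0,0],0],
])

```text
t: 30.02
tcp_pos: [0.3984, -0.3585, 0.2731]
tool_rot: [0.982, 0.188, -0.001, -0.0]
force: [-0.1, -0.7, -0.3]
finger_gap: 1.0
gripper_force: 0.0
```

Run:
```python
from h import *
s=sense(); print(s["tcp_pos"],s["force"],s["finger_gap"])
c,p,d=snap("wrist"); P=bydepth(c,d,np.array([(u,v) for v in range(0,480) for u in range(0,640)]))
ok=(abs(P[:,0]-.4835)<.05)&(abs(P[:,1]+.3245)<.05)
for lo,hi in [(.075,.1),(.1,.12),(.14,.155),(.155,.17),(.17,.2)]:
    q=P[ok&(P[:,2]>lo)&(P[:,2]<hi)]
    if len(q)>20: print(lo,len(q),q[:,2].max().round(4),cv2.minAreaRect(q[:,:2].astype(np.float32)*1000))
c,p,d=snap("top"); P=bydepth(c,d,np.array([(u,v) for v in range(205,245) for u in range(300,340)]))
r=np.hypot(P[:,0]-.5667,P[:,1]+.0192); k=(r>.0255)&(r<.028); print("ring z top view",np.percentile(P[k,2],[10,50,90]))
q=np.load("top0.npz"); df=np.abs(p.astype(int)-q["p"]).sum(2)>150; df=cv2.morphologyEx(df.astype(np.uint8),cv2.MORPH_OPEN,np.ones((3,3)))
n,_,st,_=cv2.connectedComponentsWithStats(df); print(st[1:][st[1:,4]>15])
```

```text
[ 0.39839009 -0.3584977   0.27307107] [-0.09469619 -0.73746705 -0.32558896] 1.0001316700101872
0.075 339 0.0997 ((482.4177551269531, -324.5249938964844), (18.144004821777344, 31.518712997436523), 22.49282455444336)
0.1 322 0.12 ((482.2543029785156, -323.9864501953125), (13.11162281036377, 33.63774108886719), 21.91994857788086)
0.14 262 0.155 ((482.38262939453125, -324.75384521484375), (15.831671714782715, 66.43594360351562), 21.820270538330078)
0.155 154 0.1699 ((481.6969909667969, -325.1258544921875), (15.16324234008789, 60.61946105957031), 23.456634521484375)
0.17 877 0.1855 ((482.69512939453125, -324.6768493652344), (15.163082122802734, 53.343963623046875), 22.083860397338867)
ring z top view [0.07234401 0.07607613 0.08634394]
[[  347   238    80    79  2480]
 [  183   264   117   216  9524]
 [  184   267    25    27   271]
 [  557   267    66    35   593]
 [  588   287     5     8    33]
 [  625   287     9     9    41]
 [  480   289   160   175 10153]
 [  303   295     5     4    18]
 [  590   296     4    14    49]
 [  575   303     4    12    41]
 [  597   302     6     7    37]
 [  335   315   143    63  3367]
 [  245   316   236   164 13562]
 [  576   319     4     5    18]
 [  583   331     5     9    43]
 [  601   336     4     6    21]
 [  435   338     4     5    19]
 [  500   353    15    11   117]
 [  398   355     4     5    20]
 [  486   361     5     7    31]
 [  598   375     5    15    55]
 [  617   374     5    24    81]
 [  623   375    17    32   455]
 [  574   394     6     9    44]
 [  600   394     4     9    31]
 [  620   402     3     6    18]
 [  637   412     3     6    16]
 [  634   422     6     9    37]
 [  628   433    12     7    52]
 [  274   452    12    18   112]
 [  592   462    48    18   646]
 [  258   469    13    11   100]
 [  270   475    14     5    55]
 [  320   476    12     4    39]]
```

```bash
python3 -c "
from station import *
print(sign_off())"
```

```text
the job is handed in; nothing more can be done
None
```

The ring is fully closed in the groove and flat on the bearing, the pliers are back upright in their orange rack, and I handed the job in with the arm clear at about 30 s.

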